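# Lock the specimen carrier onto the stage stud

## Task

Unhook the blue specimen carrier from the red hook, lay it on the sloped rest with its eye end down on the ledge and its orange block facing up, and let go of it. Then take it up again another way (its orange block is the grip), pass its oblong eye tilted over the wide head of the brass stud, lay it level on the black stage with the stud in the middle of the eye so that it cannot lift off, and let go. Leave everything else where it stands.

Things in the scene. Friction and masses are not known exactly. Their poses are not given: they have to be found in the camera images.
- carrier_eye (a point): middle of the oblong eye of the specimen carrier, a loose blue metal plate (6 mm thick, 173 long, 0.16 kg), half-way through the plate. x: lengthways from eye to tail; y: across; z: out of the face with the orange block. Eye opening 41 (x) by 60 (y), rims 12 wide: eye end spans x -33..33, y -42..42 mm. Starts hanging on the hook by its tail hole, tail up, block towards the hook's open side.
- carrier_block (a point): centre of the carrier's orange block, 24 (x) x 18 (y) x 30 mm (z, standing on the plate's face); lies at carrier x 66, y 0, and 18 mm above the eye point in z. Carrier axes.
- carrier_hole (a point): middle of the oblong hanging hole, 46 (x) x 20 (y) mm, in the carrier's tail, half-way through the plate, at carrier x 105, y 0 (hole from x 82 to 128). The tail runs from x 33 to its end at x 140 and is 44 mm wide (y -22..22). Carrier axes.
- hook_seat (a point): seat (lowest point, bar centre, 200 mm above the bench) of the fixed red hook, round bar 7 mm thick. It opens along its own -x: the upturned tip is 30 mm in front of the seat and 24 mm above it. Its post stands 45 mm behind the seat (+x), ending 14 mm above it, on a foot 100 mm across. z up.
- hook_tip (a point): upper end (bar centre) of the hook's upturned tip. Axes as hook_seat.
- rest_foot (a point): fixed sloped rest (white base 150 x 100 x 12 mm, green board and ledge): inner corner where board meets ledge, mid-width, 36 mm above the bench. The board, 30 mm wide, 150 long, rises at 50 degrees from level towards the rest's own +x; the ledge, square to it, 90 mm wide, stands out 20 mm from the board's face. x, y level, z up.
- stud_top (a point): centre of the top of the brass stud on the fixed black stage: round head 52 mm across, 5 thick, on a shank 10 across. The head's underside is 20 mm above the stage's top; this point is 25 mm above it, 75 above the bench. The stage top reaches 140 mm to its own +x from the stud, 70 to -x, 85 to each side; z up. The carrier may lie in any direction about the stud.
- puck_a: bystander, loose: black resin-mounted specimen, a cylinder 30 across and 20 mm high; origin at the centre of its underside
- puck_b: bystander, loose: green resin-mounted specimen, a cylinder 30 across and 20 mm high; origin at the centre of its underside
- jar: bystander, loose: amber jar 44 across, 60 mm high; origin at the centre of its underside
- wash: bystander, loose: white wash bottle with red cap, 60 across, 150 mm high; origin at the centre of its underside
- mug: bystander, loose: blue mug 76 across, 90 mm high; origin at the centre of its underside
- mouse: bystander, loose: black computer mouse 105 x 60 x 22 mm; origin at the centre of its underside
- driver: bystander, loose: yellow-handled screwdriver 170 mm long, lying flat; origin at about mid-length
There are look-alikes about, which are no part of the job. Leave any purple or turquoise look-alike of the part that bears rest_foot alone.

How it is judged:
By the outcome, as a careful person would: the job done as asked, in the order asked, and still so for the second after the job is handed in, with the robot touching nothing.
It also fails if it takes over 72 s, if anything falls off the work surface, if the arm or the gripper's body presses on something with over 40 N, if the wrist force passes 120 N, or if a joint passes its speed limit or range.

## Robot

A 6-joint arm with a two-finger parallel gripper is mounted at the origin on the work surface. World frame = base frame: x ahead of the robot, y to its left, z up, the work surface at z = 0. Lengths are in m, angles in rad, forces in N, time in s.
With the tool pointing down it reaches from about 0.35 to 0.975 m from the base axis. Payload 4.9 kg.
Tool frame: the origin (TCP) lies at the very end of the fingers, on their centre line; the grasp point (between the pads) lies 19 mm behind it; z points along the fingers, y is the line along which they close (so a half turn about z gives the same grasp; the last joint's range is limited). The gripper opens to 85 mm and grips with 20 to 120 N. Pads are 22 mm wide; open, the fingers measure 114 mm over their backs; the gripper's body (76 mm by 85 mm) begins 54 mm behind the grasp point. The pads swing forward as they close: fully open they stand 13 mm farther back than shut.
Start: joints at [-1.27, 0.053, 1.613, -0, 1.476, -0.119], TCP at [0.255, -0.571, 0.231] pointing down, gripper open.
Joint ranges: [-3.01, 3.01], [-1.01, 2.22], [0.06, 2.58], [-1.02, 4.17], [0.09, 2.62], [-3.14, 3.14]. Speed limits (rad/s): [2.57, 2.57, 3.14, 3.14, 3.14, 3.14].

## Interface

Orientations are given as a unit quaternion [w, x, y, z].
In Python, from plant import state, optics, ticket, nets gives the robot as it stands. The module is installed in compiled form; this text tells all that it offers.
- The arm moves only by the shell command python3 -m inch 'ROWS' [OPENING]. ROWS is JSON, a list of rows, each an object of numbers: "dx", "dy", "dz": the shift along the tool's x, y, z as a fraction of full scale; "rx", "ry", "rz": the turn, a rotation vector about the tool's x, y, z as a fraction of full scale. In form: [{"dx": .., "dy": .., "dz": .., "rx": .., "ry": .., "rz": ..}, ...]. A call has 1 to 5 rows; each row is the pose to reach, as a shift and turn from the pose commanded when the call began, along the tool's axes at that moment; what a row does not reach only later rows make up. Full scale, the value 1, is 0.8 m for a shift and 1.5 rad for a turn. A row lasts 1/10 s, in which the tool goes at most 50 mm and 8.59 degrees, less where a joint would pass 70% of its speed; a pose out of reach is approached as far as the arm can. A call with a number of a shift or a turn outside -1 to 1 is refused whole. A call with a gripper value outside its range is refused whole. OPENING is the opening, from -1 (shut) to 1 (fully open), set as the call begins (- or left out, the last holds). The fingers move at their own pace and stop on an object; the grip force is fixed at half the most. Time passes only in rows, so rows that repeat a pose let the fingers close. It gives the time, the measured TCP pose, the force, the opening and the grip force at its end, in the units of the state.
- state(): the state, without advancing time (a new reading comes with each control period).
- optics.grab_frame(name): name is "side" or "top" or "wrist"; returns the picture (420x560x3 uint8, red, green, blue); there is no depth.
- optics.camera_info(name): a dict with "fx", "fy", "cx", "cy" (pixels), "R" (3x3) and "t" (3): a world point X has camera coordinates R X + t. Camera axes: x right, y down, z forward; pixel columns grow to the right and rows downward; lengths in m; the calibration is good to about 2 mm. A picture is of the moment at which its call begins: read the wrist's pose just before it. camera_info takes no time and is no camera call; for the wrist camera it gives the pose at the moment of the call.
- ticket.job_done(): hands the job in; it is judged then, once.
Trained networks look in the newest picture that a camera, given by its name, has taken for a name from the list of things; names that differ only in an ending like _2 or _b are one class to them, and where a whole thing is asked for, a point or a joint stands for the part that bears it (a point fixed in the world has none). Each returns a list of dicts, best first, with "confidence" (0 to 1); they miss things now and then, are a little off and sometimes report something else, mostly with a low value. They report only what shows in the picture. A call takes as long as a camera call. They do not tell look-alikes from the thing itself.
- nets.boxes_of(camera, name): "bbox" ([centre column, centre row, width, height] in pixels, round what is visible of it).
- nets.outline_of(camera, name): "pixels" (420x560 bool, what is visible of it) and "bbox" ([centre column, centre row, width, height] in pixels, round what is visible of it).
The state is a dict: "time": time; "joint_pos": joint angles; "joint_vel": joint speeds; "joint_efforts": joint torques, N m; "tool_pos": TCP position; "tool_rot": TCP orientation; "contact_force": force on the tool from outside, world axes, zero at the start; "ft_torque": the same for the moment, N m; "gripper_width": opening from 0.0 (shut) to 1.0 (fully open); "grasp_force": force on a finger pad.
Only numpy, scipy, OpenCV 4.12 (cv2) and the standard library are available. Lean on these libraries where they do the work, as an engineer would, in place of code of your own. Each camera call takes 0.05 s, during which the arm holds its last target. There are 200 camera calls.

## Working session

There is one attempt and no reset: what is moved stays moved. The work goes in short steps, Python scripts to look and compute and a shell command to move; the robot and the scene stay as the last step left them, time stands still between calls to the robot, and variables do not carry over. Pictures are saved under pics/ and viewed, at most 10 in all, crops included, and the job is handed in when it is done.

```bash
mkdir -p pics; cat > h.py <<'E'
import numpy as np,cv2,json
from plant import state,optics,ticket,nets
from scipy.spatial.transform import Rotation as Ro
def R(q): return Ro.from_quat([q[1],q[2],q[3],q[0]])
E
python3 - <<'E'
from h import *
s=state();print(s)
for n in("side","top","wrist"):
    f=optics.grab_frame(n); cv2.imwrite(f"pics/{n}0.png",f[:,:,::-1])
    c=optics.camera_info(n);print(n,c)
E
```

```text
{'time': 0.0, 'joint_pos': array([-1.26999768e+00,  5.33592869e-02,  1.61431960e+00,  9.82217765e-06,
        1.47598066e+00, -1.19007122e-01]), 'joint_vel': array([ 0.00046241,  0.0004279 ,  0.00046426, -0.00177361, -0.00012326,
        0.00127159]), 'joint_efforts': array([ 2.95186073e-04, -3.93679619e+01, -3.70179963e+01, -1.94142258e-04,
        6.88185770e-03, -1.76167509e-05]), 'tool_pos': array([ 0.25455075, -0.57012614,  0.23004622]), 'tool_rot': array([-1.02962221e-03,  9.78050731e-01,  2.08364344e-01, -8.89380803e-05]), 'contact_force': array([ 0.19885038, -0.3946244 ,  0.48561598]), 'ft_torque': array([-0.02934928, -0.0407906 ,  0.06134312]), 'grasp_force': 0.0, 'gripper_width': 1.0030342061689048}
side {'fx': 459.2543549754762, 'fy': 459.2543549754762, 'cx': 280.0907566811986, 'cy': 212.27818420478812, 'R': array([[-0.88512486, -0.4651971 , -0.01206793],
       [-0.33869694,  0.66178487, -0.66882372],
       [ 0.31912123, -0.58790513, -0.74332308]]), 't': array([0.49057519, 0.25149481, 1.45513382])}
top {'fx': 389.6798173289525, 'fy': 389.6798173289525, 'cx': 282.4076018390924, 'cy': 212.442344148334, 'R': array([[-2.70349790e-02, -9.99634215e-01, -7.38509001e-04],
       [-9.91724973e-01,  2.69138118e-02, -1.25527783e-01],
       [ 1.25501743e-01, -2.66124316e-03, -9.92089830e-01]]), 't': array([0.06897996, 0.52044289, 1.11388305])}
wrist {'fx': 355.8919504493286, 'fy': 355.8919504493286, 'cx': 283.05710477083414, 'cy': 209.47311131359947, 'R': array([[ 0.40786228, -0.91304272, -0.00116299],
       [-0.87259507, -0.39016833,  0.29384779],
       [-0.26874935, -0.11883461, -0.95585152]]), 't': array([-0.62435515, -0.03884306,  0.3795291 ])}
```

```bash
python3 - <<'E'
import cv2
for n in("side","top"):
    cv2.imwrite(f"pics/{n}0b.png",cv2.resize(cv2.imread(f"pics/{n}0.png"),(800,600),interpolation=cv2.INTER_CUBIC))
E
```

```text
(no output)
```

View pics/side0b.png

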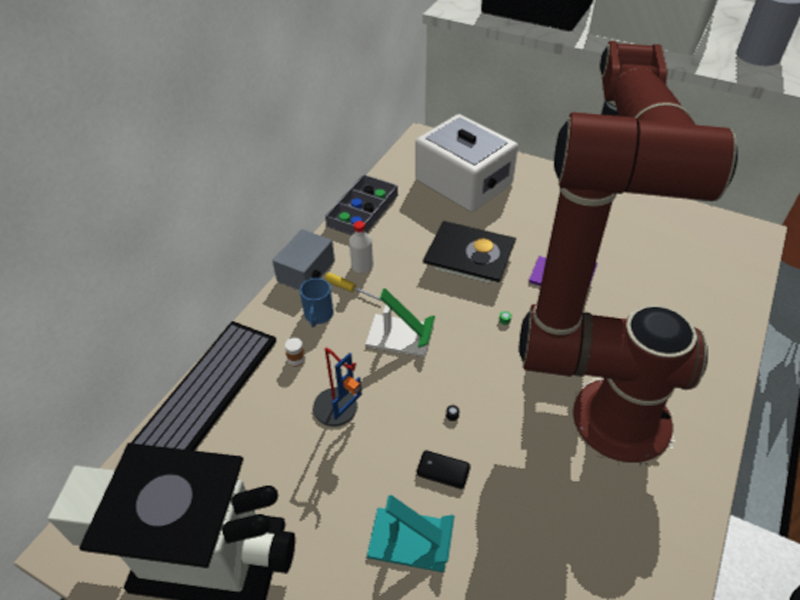

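View pics/top0b.png

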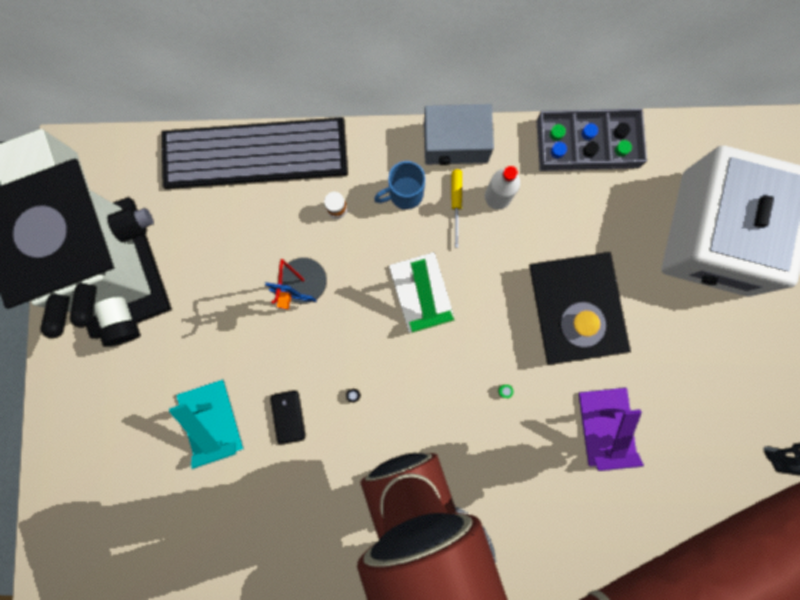

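```bash
python3 - <<'E'
import cv2,numpy as np
T=[("side",238,262),("side",281,225),("side",330,175),("top",203,198),("top",295,203),("top",406,215)]
tiles=[]
for n,u,v in T:
    im=cv2.imread(f"pics/{n}0.png")[v-37:v+38,u-33:u+33]
    im=cv2.resize(im,(264,300),interpolation=cv2.INTER_CUBIC)
    for k in range(0,75,10): cv2.putText(im,str(v-37+k),(0,k*4+8),0,.3,(255,0,255),1); cv2.line(im,(0,k*4),(4,k*4),(255,0,255),1)
    for k in range(6,66,10): cv2.putText(im,str(u-33+k),(k*4,298),0,.3,(255,0,255),1);cv2.line(im,(k*4,285),(k*4,289),(255,0,255),1)
    tiles.append(im)
cv2.imwrite("pics/m.png",np.vstack([np.hstack(tiles[:3]),np.hstack(tiles[3:])]))
E
```

```text
(no output)
```

View pics/m.png

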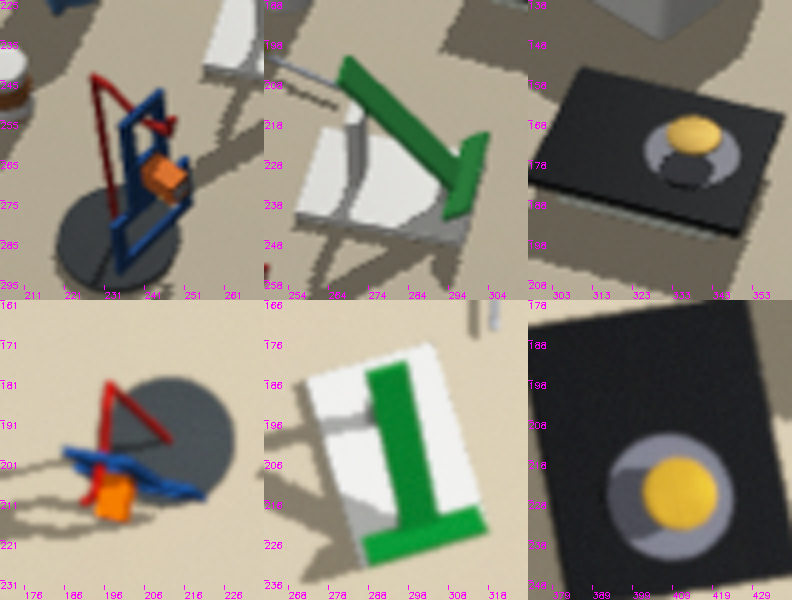

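```bash
cat >> h.py <<'E'
from scipy.optimize import least_squares
def proj(n,X,c=None):
    c=c or optics.camera_info(n); P=np.atleast_2d(X)@c["R"].T+c["t"]
    return np.c_[c["fx"]*P[:,0]/P[:,2]+c["cx"],c["fy"]*P[:,1]/P[:,2]+c["cy"]]
def yaw(a): return np.array([[np.cos(a),-np.sin(a),0],[np.sin(a),np.cos(a),0],[0,0,1]])
def fit(obs,z,x0,free=False):
    # obs: list (cam, local pt, pixel); unknown x,y,yaw (z known)
    C={n:optics.camera_info(n) for n in("side","top")}
    f=lambda p:np.concatenate([(proj(n,yaw(p[2])@np.array(l)+[p[0],p[1],z],C[n])[0]-px) for n,l,px in obs])
    r=least_squares(f,x0,loss="soft_l1"); return r.x,r.fun.reshape(-1,2).round(1)
E
python3 - <<'E'
from h import *
H=[("side",[.045,0,.014],(229,244.5)),("top",[.045,0,.014],(197.5,181.7)),
   ("side",[.045,0,-.195],(234.5,284.5)),("top",[.045,0,-.195],(212,196)),
   ("side",[-.03,0,.024],(248,255)),("top",[-.03,0,.024],(191.5,211))]
for a in(0,3):
    p,r=fit(H,.2,[.6,.2,a]); print("hook",p,r.tolist())
s,c=np.sin(np.deg2rad(50)),np.cos(np.deg2rad(50))
# rest: base corners unknown; board top centre, ledge tip ends (y +-45, 20 out), board foot
B=[("top",[.15*c,0,.15*s],(293,183.5)),("top",[0,0,0],(301,220.7)),
 ("top",[-.02*s,.045,.02*c],(287,227)),("top",[-.02*s,-.045,.02*c],(316.5,219)),
 ("side",[.15*c,0,.15*s],(269,203.5)),("side",[-.02*s,-.045,.02*c],(304,221)),("side",[-.02*s,.045,.02*c],(294,242))]
p,r=fit(B,.036,[.6,0,0]);print("rest",p,r.tolist())
S=[("top",[0,0,0],(411,226.3)),("side",[0,0,0],(337+2.5,172-1)),
 ("top",[.14,.085,-.025],(370,182)),("side",[.14,-.085,-.025],(312+0.+0+ -1+15.5-0.5,155)),]
S=S[:2]
p,r=fit(S,.075,[.6,-.2,0]);print("stud",p,r.tolist())
im=optics.grab_frame("top")
for n in("side","top"):
    optics.grab_frame(n)
    for k in("carrier_block","carrier_eye","rest_foot","stud_top","hook_seat"):
        print(n,k,[(np.round(b["bbox"],1).tolist(),round(b["confidence"],2)) for b in nets.boxes_of(n,k)][:3])
# orange block centroid
for n in("side","top"):
    f=optics.grab_frame(n).astype(int); m=(f[...,0]>180)&(f[...,1]<150)&(f[...,2]<80)
    ys,xs=np.nonzero(m); k=(abs(xs-(246 if n=="side" else 199))<25)&(abs(ys-(269 if n=="side" else 211))<25); print("orange",n,xs[k].mean(),ys[k].mean(),k.sum(),xs[k].min(),xs[k].max(),ys[k].min(),ys[k].max())
E
```

```text
hook [ 0.53588541  0.27434524 -0.16476198] [[-0.9, -1.5], [-0.6, 0.8], [-0.1, -1.4], [-0.1, 0.4], [-0.1, -1.6], [-0.6, 0.5]]
hook [0.62016171 0.27468922 3.30317508] [[0.4, -0.8], [-0.8, 2.6], [1.0, -0.7], [-0.2, 1.9], [-42.8, -19.8], [-0.5, -56.5]]
rest [0.49435098 0.00420549 0.21037226] [[0.2, -1.7], [-1.0, 0.6], [-0.7, 2.6], [0.0, 3.3], [-2.1, -1.1], [-1.7, -1.6], [1.9, -3.1]]
stud [ 0.46530585 -0.30604467  0.        ] [[-0.1, 0.8], [-0.9, -0.9]]
side carrier_block [([245.4, 271.2, 21.1, 46.6], 0.78), ([221.2, 211.9, 27.5, 34.6], 0.73)]
side carrier_eye [([243.3, 270.6, 21.4, 51.4], 0.77)]
side rest_foot [([281.1, 224.1, 51.1, 52.3], 0.72), ([287.6, 373.6, 59.1, 51.3], 0.71), ([397.1, 190.2, 42.4, 21.4], 0.53)]
side stud_top [([330.0, 175.9, 65.2, 38.8], 0.6), ([253.0, 171.8, 17.2, 38.3], 0.28)]
side hook_seat [([235.2, 271.7, 31.7, 51.2], 0.82)]
top carrier_block [([204.8, 205.8, 37.2, 24.3], 0.83)]
top carrier_eye [([204.0, 208.6, 36.4, 20.3], 0.51)]
top rest_foot [([297.6, 204.2, 46.9, 54.7], 0.82), ([426.1, 300.7, 45.3, 61.4], 0.69), ([144.3, 294.9, 53.3, 59.0], 0.56)]
top stud_top [([407.8, 217.0, 67.3, 79.3], 0.98), ([204.6, 207.4, 36.9, 17.9], 0.42)]
top hook_seat [([211.8, 198.8, 38.5, 34.8], 0.79)]
orange side 246.63333333333333 267.73333333333335 30 244 250 265 271
orange top 197.43010752688173 209.74193548387098 93 191 202 187 215
```

```bash
cat >> h.py <<'E'
def tool(psi,p):  # heading, pitch below horizontal (rad) -> R matrix cols x,y,z
    z=np.array([np.cos(psi)*np.cos(p),np.sin(psi)*np.cos(p),-np.sin(p)]);y=np.array([np.sin(psi),-np.cos(psi),0]);return np.c_[np.cross(y,z),y,z]
def row(P,Rt,P0=None,R0=None):
    s=state(); P0=s["tool_pos"] if P0 is None else P0; R0=R(s["tool_rot"]).as_matrix() if R0 is None else R0
    d=R0.T@(np.array(P)-P0)/.8; w=Ro.from_matrix(R0.T@Rt).as_rotvec()/1.5
    print("row",np.round(d,4).tolist(),np.round(w,4).tolist()); return P,Rt
D=np.deg2rad
E
python3 - <<'E'
from h import *
a=row([.42,-.15,.32],tool(0.2,D(75)))
a=row([.38,.20,.26],tool(0.1,D(50)),*a)
a=row([.38,.29,.23],tool(-.165,D(25)),*a)
E
```

```text
row [0.403, -0.396, -0.1108] [-0.0192, 0.1738, 0.1457]
row [0.0172, -0.4387, 0.0823] [-0.031, 0.2906, 0.0596]
row [-0.0155, -0.1119, 0.0359] [-0.1413, 0.2892, 0.1084]
```

```bash
R1='{"dx":0.403,"dy":-0.396,"dz":-0.11,"rx":-0.019,"ry":0.174,"rz":0.146}'; python3 -m inch '[{"dx":0.2,"dy":-0.2,"dz":-0.06,"rx":-0.01,"ry":0.09,"rz":0.07},{"dx":0.2,"dy":-0.2,"dz":-0.06,"rx":-0.01,"ry":0.09,"rz":0.07},{"dx":0.2,"dy":-0.2,"dz":-0.06,"rx":-0.01,"ry":0.09,"rz":0.07},{"dx":0.2,"dy":-0.2,"dz":-0.06,"rx":-0.01,"ry":0.09,"rz":0.07},{"dx":0.2,"dy":-0.2,"dz":-0.06,"rx":-0.01,"ry":0.09,"rz":0.07}]'
python3 - <<'E'
from h import *
print(state()["joint_pos"].round(3))
a=row([.42,-.15,.32],tool(0.2,D(75)))
E
```

```text
time: 1.4
tool_pos: [0.3364, -0.3571, 0.2805]
tool_rot: [-0.006, 0.985, 0.157, 0.068]
contact_force: [0.6, 0.2, -1.0]
gripper_width: 1.001
grasp_force: 0.0
[-1.043 -0.346  1.894  0.131  1.556  0.212]
row [0.185, -0.2132, -0.0265] [-0.0091, 0.0831, 0.0766]
```

```bash
python3 -m inch '[{"dx":0.185,"dy":-0.213,"dz":-0.026,"rx":-0.01,"ry":0.083,"rz":0.077},{"dx":0.185,"dy":-0.213,"dz":-0.026,"rx":-0.01,"ry":0.083,"rz":0.077},{"dx":0.185,"dy":-0.213,"dz":-0.026,"rx":-0.01,"ry":0.083,"rz":0.077},{"dx":0.185,"dy":-0.213,"dz":-0.026,"rx":-0.01,"ry":0.083,"rz":0.077},{"dx":0.185,"dy":-0.213,"dz":-0.026,"rx":-0.01,"ry":0.083,"rz":0.077}]'
python3 - <<'E'
from h import *
print(state()["joint_pos"].round(3))
a=row([.38,.12,.28],tool(0.1,D(50)))
a=row([.38,.29,.23],tool(-.165,D(25)),*a)
E
```

```text
time: 1.9
tool_pos: [0.4204, -0.1498, 0.3201]
tool_rot: [-0.012, 0.986, 0.099, 0.131]
contact_force: [-0.2, -0.7, -0.1]
gripper_width: 1.0
grasp_force: 0.0
[-0.633 -0.595  2.012  0.193  1.545  0.75 ]
row [0.0042, -0.3406, 0.0526] [-0.0304, 0.2898, 0.0603]
row [-0.0239, -0.2114, 0.0615] [-0.1413, 0.2892, 0.1084]
```

```bash
python3 -m inch '[{"dx":0.004,"dy":-0.34,"dz":0.05,"rx":-0.03,"ry":0.29,"rz":0.06},{"dx":0.004,"dy":-0.34,"dz":0.05,"rx":-0.03,"ry":0.29,"rz":0.06},{"dx":0.004,"dy":-0.34,"dz":0.05,"rx":-0.03,"ry":0.29,"rz":0.06},{"dx":0.004,"dy":-0.34,"dz":0.05,"rx":-0.03,"ry":0.29,"rz":0.06},{"dx":0.004,"dy":-0.34,"dz":0.05,"rx":-0.03,"ry":0.29,"rz":0.06}]'
python3 - <<'E'
from h import *
print(state()["joint_pos"].round(3))
a=row([.38,.29,.23],tool(-.165,D(25)))
E
```

```text
time: 2.4
tool_pos: [0.4341, 0.0756, 0.2886]
tool_rot: [-0.016, 0.942, 0.045, 0.334]
contact_force: [1.0, 0.1, -1.4]
gripper_width: 1.0
grasp_force: 0.0
[-0.06  -1.01   2.359  0.108  1.12   1.403]
row [-0.0788, -0.2731, 0.0307] [-0.1379, 0.3007, 0.1072]
```

```bash
cat > k.py <<'E'
from h import *
data=[([-1.27,.0534,1.6143,0,1.476,-.119],[.25455,-.57013,.23005],[-.00103,.97805,.20836,-.00009]),
([-1.043,-.346,1.894,.131,1.556,.212],[.3364,-.3571,.2805],[-.006,.985,.157,.068]),
([-.633,-.595,2.012,.193,1.545,.75],[.4204,-.1498,.3201],[-.012,.986,.099,.131]),
([-.06,-1.01,2.359,.108,1.12,1.403],[.4341,.0756,.2886],[-.016,.942,.045,.334])]
def RR(ax,a): return Ro.from_euler(ax,a).as_matrix()
def orient(q,s4=1,s6=1,off=0): return RR('z',q[0])@RR('y',q[1]+q[2])@RR('z',s4*q[3])@RR('y',q[4])@RR('z',s6*q[5]+off)
if __name__=="__main__":
    for s4 in(1,-1):
        for q,p,r in data:
            z=R(r).as_matrix(); O=orient(q,s4); M=O.T@z; print(s4,O[:,2].round(3),z[:,2].round(3),M[:2,:2].round(2).tolist(),"offz",np.arctan2(M[1,0],M[0,0]).round(3))
    A=[];B=[]
    for q,p,r in data:
        z=R(r).as_matrix()[:,2]; C=RR('z',-q[0]); e=C@z; P=C@np.array(p)
        s,t=q[1],q[1]+q[2]
        A+= [[1,np.sin(s),np.sin(t),0,0,e[0],np.cos(t)],[0,0,0,1,0,e[1],0],[0,np.cos(s),np.cos(t),0,1,e[2],-np.sin(t)]];B+=list(P)
    x,res,rk,sv=np.linalg.lstsq(np.array(A),np.array(B),rcond=None);print("a,L1,L2,b,h,T,e",x.round(4),rk,sv.round(3),(np.array(A)@x-B).round(4))
E
python3 k.py
```

```text
1 [-0.001  0.002 -1.   ] [-0.001  0.002 -1.   ] [[0.0, -1.0], [1.0, 0.0]] offz 1.571
1 [ 0.132  0.033 -0.991] [ 0.132  0.033 -0.991] [[-0.0, -1.0], [1.0, -0.0]] offz 1.571
1 [ 0.255  0.051 -0.966] [ 0.256  0.05  -0.965] [[0.0, -1.0], [1.0, 0.0]] offz 1.571
1 [ 0.627  0.06  -0.777] [ 0.627  0.06  -0.777] [[0.0, -1.0], [1.0, 0.0]] offz 1.57
-1 [-0.001  0.002 -1.   ] [-0.001  0.002 -1.   ] [[0.0, -1.0], [1.0, 0.0]] offz 1.571
-1 [-0.094 -0.098 -0.991] [ 0.132  0.033 -0.991] [[-0.01, -1.0], [0.97, 0.0]] offz 1.582
-1 [ 0.028 -0.259 -0.966] [ 0.256  0.05  -0.965] [[-0.05, -0.97], [0.96, 0.03]] offz 1.619
-1 [ 0.615 -0.134 -0.777] [ 0.627  0.06  -0.777] [[-0.1, -0.98], [1.0, -0.09]] offz 1.667
a,L1,L2,b,h,T,e [0.0008 0.4256 0.6089 0.0742 0.2357 0.2799 0.0922] 7 [3.933 2.844 2.007 0.572 0.237 0.17  0.042] [ 0.      0.      0.     -0.0001  0.0001 -0.      0.     -0.0001 -0.
 -0.      0.      0.    ]
```

```bash
cat >> k.py <<'E'
lo=np.array([-3.01,-1.01,.06,-1.02,.09,-3.14]);hi=np.array([3.01,2.22,2.58,4.17,2.62,3.14])
def fk(q):
    t=q[1]+q[2]; O=orient(q,1,1,np.pi/2)
    w=RR('z',q[0])@np.array([.0008+.4256*np.sin(q[1])+.6089*np.sin(t)+.0922*np.cos(t),.0742,.2357+.4256*np.cos(q[1])+.6089*np.cos(t)-.0922*np.sin(t)])
    return w+.2799*O[:,2],O
def ik(P,Rt,seeds=None):
    best=None
    for k,s in enumerate(seeds or [[-.06,-.8,2.3,.1,1.1,1.4],[.5,-.8,2.2,0,1,1.4],[.3,-.5,2,.0,1.2,-1.4],[-.6,-.3,1.8,.2,1.3,0.5],[.3,-.5,2,3.1,.5,-1.4],[.3,-.5,2,3.1,.5,1.4]]):
        f=lambda q:(lambda F:np.r_[(F[0]-P)*10,Ro.from_matrix(F[1].T@Rt).as_rotvec()])(fk(q))
        r=least_squares(f,np.clip(s,lo+.02,hi-.02),bounds=(lo,hi))
        if best is None or r.cost<best[0]: best=(r.cost,r.x)
    F=fk(best[1]); return best[1].round(2),round(np.linalg.norm(F[0]-P)*1e3,1),round(np.degrees(np.linalg.norm(Ro.from_matrix(F[1].T@Rt).as_rotvec())),1)
E
cat > t.py <<'E'
from k import *
u=np.array([np.cos(-.165),np.sin(-.165),0]);seat=np.array([.536,.274,.2]);Z=np.array([0,0,1])
for p in(0,15,25,35,45):
    Rt=tool(-.165,D(p)); G=seat-.024*u-.0585*Z
    for nm,g in(("grasp",G),("back",G-.06*Rt[:,2]),("up",G+.035*Z),("upback",G+.035*Z-.05*u)):
        print(p,nm,*ik(g+.019*Rt[:,2],Rt))
v=np.array([np.cos(.21),np.sin(.21),0]);foot=np.array([.494,.004,.036]);c,s=np.cos(D(50)),np.sin(D(50))
N=-s*v+c*Z; X=c*v+s*Z; G=foot+.1*X-0*N+.028*N+.0*Z
for p in(40,55,65): 
    Rt=tool(.21,D(p)); print("rest",p,*ik(G+.019*Rt[:,2],Rt),*ik(G-.06*Rt[:,2],Rt))
S=np.array([.465,-.306,.05])
for ps in(0,.2,-.2):
  for p in(90,60,55):
    Rt=tool(ps,D(p));print("stage",ps,p,*ik(S+[.066,0,.024+.0]+.019*Rt[:,2],Rt))
E
python3 t.py
```

```text
0 grasp [ 0.72  0.15  2.26  4.16  1.13 -2.18] 0.0 0.0
0 back [ 0.82  0.1   2.34  4.17  1.21 -2.15] 1.0 3.6
0 up [ 0.71  0.05  2.28  4.17  1.09 -2.24] 0.3 1.0
0 upback [ 0.79  0.    2.36  4.17  1.15 -2.22] 1.1 4.1
15 grasp [ 0.65 -0.02  2.34  4.17  0.84 -2.24] 2.3 8.3
15 back [ 0.74 -0.14  2.44  4.17  0.89 -2.24] 3.8 12.6
15 up [ 0.64 -0.11  2.35  4.17  0.8  -2.29] 2.9 10.2
15 upback [ 0.72 -0.18  2.43  4.17  0.87 -2.27] 4.0 13.2
25 grasp [ 0.59 -0.21  2.22 -1.02  0.63  3.  ] 2.9 13.7
25 back [ 0.7  -0.34  2.29 -1.02  0.75  3.03] 2.5 12.1
25 up [ 0.6  -0.27  2.22 -1.02  0.66  2.98] 2.4 11.5
25 upback [ 0.69 -0.35  2.28 -1.02  0.75  3.02] 2.4 11.5
35 grasp [ 0.61 -0.18  2.2  -1.02  0.67  3.02] 0.9 4.2
35 back [ 0.71 -0.31  2.26 -1.02  0.79  3.04] 0.4 2.0
35 up [ 0.62 -0.24  2.19 -1.02  0.71  3.  ] 0.4 2.1
35 upback [ 0.71 -0.32  2.26 -1.02  0.8   3.04] 0.4 2.0
45 grasp [ 0.59 -0.18  2.16 -0.83  0.71  2.85] 0.0 0.0
45 back [ 0.66 -0.32  2.19 -0.77  0.83  2.8 ] 0.0 0.0
45 up [ 0.59 -0.24  2.14 -0.77  0.76  2.77] 0.0 0.0
45 upback [ 0.67 -0.32  2.21 -0.79  0.83  2.83] 0.0 0.0
rest 40 [-0.3  -0.48  2.44  0.83  0.53  0.47] 0.0 0.0 [-0.41 -0.85  2.54  0.67  0.8   0.63] 0.0 0.0
rest 55 [-0.24 -0.4   2.3   0.39  0.72  0.9 ] 0.0 0.0 [-0.3  -0.64  2.34  0.35  0.93  0.93] 0.0 0.0
rest 65 [-0.2  -0.31  2.19  0.22  0.87  1.05] 0.0 0.0 [-0.23 -0.5   2.2   0.21  1.05  1.06] 0.0 0.0
stage 0 90 [-0.64  0.19  1.77  0.    1.18  0.93] 0.0 0.0
stage 0 60 [-0.8  -0.    2.05  0.53  0.79  0.45] 0.0 0.0
stage 0 55 [-0.83 -0.02  2.09  0.67  0.75  0.31] 0.0 0.0
stage 0.2 90 [-0.64  0.19  1.77  0.    1.18  0.73] 0.0 0.0
stage 0.2 60 [-0.83  0.04  2.01  0.58  0.9   0.21] 0.0 0.0
stage 0.2 55 [-0.86  0.03  2.04  0.71  0.88  0.1 ] 0.0 0.0
stage -0.2 90 [-0.64  0.19  1.77  0.    1.18  1.13] 0.0 0.0
stage -0.2 60 [-0.76 -0.03  2.08  0.43  0.69  0.73] 0.0 0.0
stage -0.2 55 [-0.78 -0.06  2.13  0.57  0.62  0.6 ] 0.0 0.0
```

```bash
cat > t.py <<'E'
from k import *
u=np.array([np.cos(-.165),np.sin(-.165),0]);seat=np.array([.536,.274,.2]);Z=np.array([0,0,1])
sd=[[.3,0,1.9,0,1.3,1.4],[-.06,.2,1.5,.1,2.,1.4],[.1,.2,1.5,3.1,2.,-1.4],[.1,.2,1.5,0,2.,-1.4]]
Rt=tool(-.165,D(90))
for g in (seat+[0,0,-.022],seat+[0,0,.06],seat+[0,0,.06]-.06*u): print("hook",*ik(g,Rt,sd))
v=np.array([np.cos(.21),np.sin(.21),0]);foot=np.array([.494,.004,.036]);c,s=np.cos(D(50)),np.sin(D(50))
N=-s*v+c*Z; X=c*v+s*Z; G=foot+.157*X+.003*N
for p in(130,125,120):
    Rt=tool(.21,D(p))
    for q in(0,.06):print("rest",p,q,*ik(G+.019*Rt[:,2]+q*N,Rt,sd))
    print("back",*ik(G-.08*Rt[:,2],Rt,sd))
row(seat-.06*u+[0,0,.14],tool(-.165,D(90)))
E
python3 t.py
```

```text
hook [0.35 0.04 1.72 0.   1.38 2.08] 0.0 0.0
hook [ 0.35 -0.02  1.64 -0.    1.52  2.08] 0.0 0.0
hook [ 0.4  -0.13  1.74  0.    1.53  2.14] 0.0 0.0
rest 130 0 [-0.02  0.47  1.38 -0.16  1.97  1.33] 0.0 0.0
rest 130 0.06 [-0.03  0.33  1.49 -0.17  2.    1.31] 0.0 0.0
back [-0.    0.55  1.14 -0.16  2.13  1.32] 0.0 0.0
rest 125 0 [-0.03  0.42  1.43 -0.14  1.89  1.33] 0.0 0.0
rest 125 0.06 [-0.04  0.28  1.53 -0.15  1.92  1.31] 0.0 0.0
back [-0.01  0.48  1.2  -0.14  2.05  1.33] 0.0 0.0
rest 120 0 [-0.03  0.37  1.47 -0.12  1.81  1.33] 0.0 0.0
rest 120 0.06 [-0.05  0.23  1.57 -0.13  1.85  1.31] 0.0 0.0
back [-0.02  0.41  1.27 -0.12  1.97  1.33] 0.0 0.0
row [0.1008, -0.2541, -0.0008] [-0.0594, -0.4513, 0.1663]
```

```bash
python3 -m inch '[{"dx":0.1,"dy":-0.254,"dz":-0.001,"rx":-0.06,"ry":-0.45,"rz":0.166},{"dx":0.1,"dy":-0.254,"dz":-0.001,"rx":-0.06,"ry":-0.45,"rz":0.166},{"dx":0.1,"dy":-0.254,"dz":-0.001,"rx":-0.06,"ry":-0.45,"rz":0.166},{"dx":0.1,"dy":-0.254,"dz":-0.001,"rx":-0.06,"ry":-0.45,"rz":0.166},{"dx":0.1,"dy":-0.254,"dz":-0.001,"rx":-0.06,"ry":-0.45,"rz":0.166}]'
python3 - <<'E'
from h import *
c=optics.camera_info("wrist");print("cam",-c["R"].T@c["t"],c["R"][2],state()["tool_pos"])
f=optics.grab_frame("wrist"); cv2.imwrite("pics/w1.png",f[:,:,::-1])
np.save("w1.npy",np.hstack([c["R"],np.array(c["t"])[:,None]]))
print(proj("wrist",[[.536,.274,.2],[.506,.279,.224]],c))
E
```

```text
time: 2.9
tool_pos: [0.4762, 0.2868, 0.3434]
tool_rot: [0.0, 0.997, -0.078, 0.006]
contact_force: [-0.2, -1.0, 1.3]
gripper_width: 1.001
grasp_force: 0.0
cam [0.5480982  0.27520368 0.48747325] [-0.27853363  0.04360716 -0.959436  ] [0.47616944 0.28675622 0.34344691]
[[286.89860673 120.52956525]
 [286.73852868 164.00568586]]
```

View pics/w1.png

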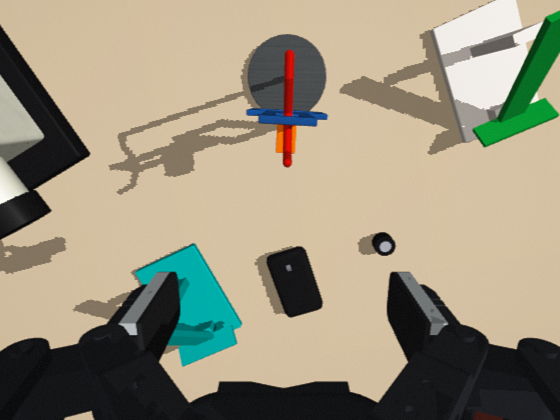

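```bash
python3 - <<'E'
import cv2
im=cv2.imread("pics/w1.png")[95:175,235:340]; im=cv2.resize(im,None,fx=7,fy=7,interpolation=cv2.INTER_CUBIC)
for k in range(0,105,10): cv2.putText(im,str(235+k),(k*7,555),0,.4,(255,0,255),1); cv2.line(im,(k*7,535),(k*7,542),(255,0,255),1)
for k in range(0,80,10): cv2.putText(im,str(95+k),(0,k*7+10),0,.4,(255,0,255),1); cv2.line(im,(0,k*7),(8,k*7),(255,0,255),1)
cv2.imwrite("pics/w1c.png",im)
E
```

```text
(no output)
```

View pics/w1c.png

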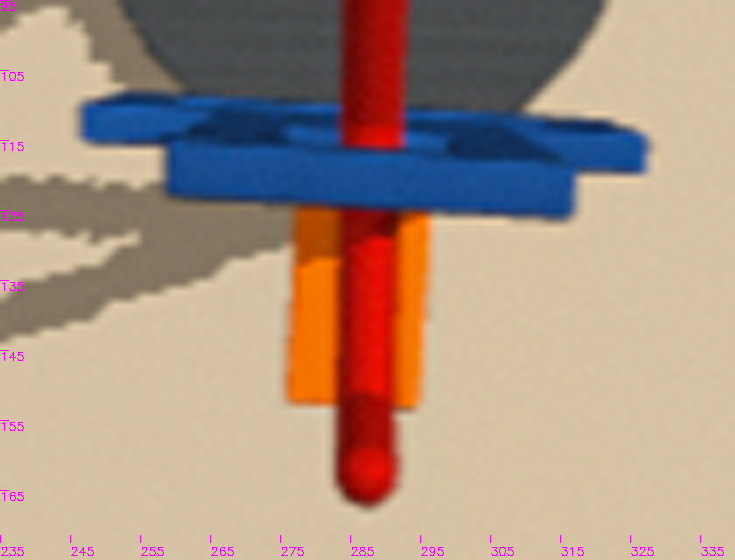

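```bash
cat >> h.py <<'E'
def back(c,px,z):
    d=c["R"].T@np.array([(px[0]-c["cx"])/c["fx"],(px[1]-c["cy"])/c["fy"],1]); C=-c["R"].T@c["t"]; return C+d*(z-C[2])/d[2]
E
python3 - <<'E'
from h import *
c=optics.camera_info("wrist"); print(state()["tool_pos"],state()["joint_vel"].max())
L=back(c,(258.8,122.7),.2155);Rr=back(c,(316.7,125.8),.2155);print(L,Rr,np.linalg.norm(L-Rr),"yaw",np.arctan2(-(Rr-L)[0],-(Rr-L)[1])*-1)
print("mid",(L+Rr)/2,"bar tip",back(c,(287.2,161.3),.224),"block bot",back(c,(276.3,152),.13),back(c,(294.5,152.5),.13))
for n,px in(("L",(246.7,110)),("R",(327,114.5))): print("eye",back(c,px,.045))
E
```

```text
[0.48041162 0.28937672 0.33909496] 0.22825314378128006
[0.54168427 0.29708626 0.2155    ] [0.53285711 0.25563924 0.2155    ] 0.042376569162289296 yaw -0.20983951350282384
mid [0.53727069 0.27636275 0.2155    ] bar tip [0.5118587  0.28085984 0.224     ] block bot [0.50747446 0.29121022 0.13      ] [0.5041656  0.27355106 0.13      ]
eye [0.55073913 0.3210262  0.045     ]
eye [0.53069187 0.22775027 0.045     ]
```

```bash
python3 - <<'E'
from h import *
c=optics.camera_info("wrist");w=np.load("w1.npy");c["R"]=w[:,:3];c["t"]=w[:,3]
L=back(c,(258.8,122.7),.2155);Rr=back(c,(316.7,125.8),.2155);d=L-Rr;y=np.arctan2(-d[0],d[1]);print(L,Rr,np.linalg.norm(d),"yaw",y)
m=(L+Rr)/2;u=np.array([np.cos(y),np.sin(y),0]);print("mid front",m,"mid",m+.003*u,"bar tip",back(c,(287.2,161.3),.224),"block outer",back(c,(276.3,152),.13),back(c,(294.5,152.5),.13))
print("eye",back(c,(246.7,110),.045),back(c,(327,114.5),.045))
T=m+.003*u
row([*T[:2],.30],tool(y,D(90)));row([*T[:2],.180],tool(y,D(90)))
E
```

```text
[0.53834819 0.29493436 0.2155    ] [0.52943512 0.25271147 0.2155    ] 0.04315338915848073 yaw -0.20804133848285544
mid front [0.53389165 0.27382292 0.2155    ] mid [0.53682697 0.27320328 0.2155    ] bar tip [0.5079403  0.27835421 0.224     ] block outer [0.50451471 0.2888233  0.13      ] [0.50119674 0.27092634 0.13      ]
eye [0.549054   0.31903871 0.045     ] [0.52894493 0.22467653 0.045     ]
row [0.0726, 0.0088, 0.0491] [0.0003, -0.0024, 0.0334]
row [0.0721, 0.0088, 0.1991] [0.0003, -0.0024, 0.0334]
```

```bash
python3 -m inch '[{"dx":0.0726,"dy":0.0088,"dz":0.049,"rz":0.0334},{"dx":0.0726,"dy":0.0088,"dz":0.049,"rz":0.0334},{"dx":0.0726,"dy":0.0088,"dz":0.1,"rz":0.0334},{"dx":0.0726,"dy":0.0088,"dz":0.15,"rz":0.0334},{"dx":0.0726,"dy":0.0088,"dz":0.15,"rz":0.0334}]' 0.4
python3 - <<'E'
from h import *
y=-.208
row([.5368,.2732,.178],tool(y,D(90)))
E
```

```text
row [0.0721, 0.0088, 0.2016] [0.0003, -0.0024, 0.0334]validation failed for argument at $[0]...
```

```bash
python3 -m inch '[{"dx":0.0726,"dy":0.0088,"dz":0.049,"rx":0,"ry":-0.002,"rz":0.0334},{"dx":0.0726,"dy":0.0088,"dz":0.049,"rx":0,"ry":-0.002,"rz":0.0334},{"dx":0.0726,"dy":0.0088,"dz":0.1,"rx":0,"ry":-0.002,"rz":0.0334},{"dx":0.0726,"dy":0.0088,"dz":0.15,"rx":0,"ry":-0.002,"rz":0.0334},{"dx":0.0726,"dy":0.0088,"dz":0.15,"rx":0,"ry":-0.002,"rz":0.0334}]' 0.4
python3 - <<'E'
from h import *
y=-.208
row([.5368,.2732,.178],tool(y,D(90)))
E
```

```text
time: 3.45
tool_pos: [0.5306, 0.2647, 0.2151]
tool_rot: [0.003, 0.995, -0.104, 0.001]
contact_force: [-0.7, -0.0, -0.4]
gripper_width: 0.698
grasp_force: 0.0
row [0.0053, -0.0123, 0.0463] [0.0036, -0.0012, -0.0004]
```

```bash
python3 -m inch '[{"dx":0,"dy":0,"dz":0,"rx":0,"ry":0,"rz":0},{"dx":0,"dy":0,"dz":0,"rx":0,"ry":0,"rz":0}]' >/dev/null
python3 - <<'E'
from h import *
y=-.208;print(state()["tool_pos"],state()["contact_force"])
row([.5368,.2732,.178],tool(y,D(90)))
E
```

```text
[0.53542607 0.26690395 0.22603115] [0.33422735 0.31032444 0.63844556]
row [-0.001, -0.0078, 0.0601] [-0.0026, -0.0112, -0.0001]
```

```bash
python3 -m inch '[{"dx":-0.001,"dy":-0.008,"dz":0,"rx":-0.003,"ry":-0.011,"rz":0},{"dx":-0.001,"dy":-0.008,"dz":0.03,"rx":-0.003,"ry":-0.011,"rz":0},{"dx":-0.001,"dy":-0.008,"dz":0.06,"rx":-0.003,"ry":-0.011,"rz":0},{"dx":-0.001,"dy":-0.008,"dz":0.06,"rx":-0.003,"ry":-0.011,"rz":0},{"dx":-0.001,"dy":-0.008,"dz":0.06,"rx":-0.003,"ry":-0.011,"rz":0}]'
python3 - <<'E'
from h import *
y=-.208;print(state()["tool_pos"],state()["contact_force"])
row([.5368,.2732,.178],tool(y,D(90)))
E
```

```text
time: 4.15
tool_pos: [0.5359, 0.2733, 0.1761]
tool_rot: [0.001, 0.995, -0.104, -0.002]
contact_force: [0.4, -0.2, 0.6]
gripper_width: 0.703
grasp_force: 0.0
[0.53587759 0.27327585 0.17608387] [ 0.3573471  -0.2431061   0.64598951]
row [0.0011, -0.0001, -0.0024] [0.0016, 0.002, -0.0001]
```

```bash
python3 -m inch '[{"dx":0.001,"dy":0,"dz":0,"rx":0,"ry":0,"rz":0},{"dx":0.001,"dy":0,"dz":0,"rx":0,"ry":0,"rz":0},{"dx":0.001,"dy":0,"dz":0,"rx":0,"ry":0,"rz":0},{"dx":0.001,"dy":0,"dz":0,"rx":0,"ry":0,"rz":0},{"dx":0.001,"dy":0,"dz":0,"rx":0,"ry":0,"rz":0}]' -1
python3 -m inch '[{"dx":0,"dy":0,"dz":-0.015,"rx":0,"ry":0,"rz":0},{"dx":0,"dy":0,"dz":-0.03,"rx":0,"ry":0,"rz":0},{"dx":0,"dy":0,"dz":-0.043,"rx":0,"ry":0,"rz":0},{"dx":0,"dy":0,"dz":-0.043,"rx":0,"ry":0,"rz":0},{"dx":0,"dy":0,"dz":-0.043,"rx":0,"ry":0,"rz":0}]'
python3 - <<'E'
from h import *
c=optics.camera_info("wrist");f=optics.grab_frame("wrist"); cv2.imwrite("pics/w2.png",f[:,:,::-1]);print(state()["tool_pos"])
E
```

```text
time: 4.65
tool_pos: [0.5378, 0.2733, 0.1775]
tool_rot: [0.0, 0.995, -0.104, 0.0]
contact_force: [0.4, 0.1, 5.0]
gripper_width: 0.502
grasp_force: 60.6
time: 5.15
tool_pos: [0.5363, 0.2728, 0.2094]
tool_rot: [0.001, 0.995, -0.104, -0.002]
contact_force: [0.3, -0.1, -2.0]
gripper_width: 0.503
grasp_force: 61.1
[0.53599596 0.27263173 0.20869893]
```

View pics/w2.png

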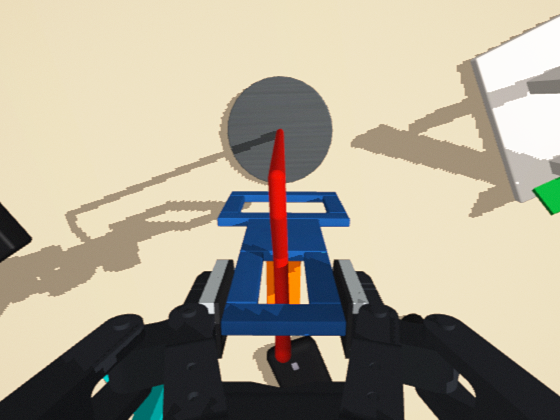

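```bash
python3 -m inch '[{"dx":-0.02,"dy":0.001,"dz":0,"rx":0,"ry":0,"rz":0},{"dx":-0.04,"dy":0.002,"dz":0,"rx":0,"ry":0,"rz":0},{"dx":-0.06,"dy":0.003,"dz":0,"rx":0,"ry":0,"rz":0},{"dx":-0.08,"dy":0.004,"dz":0,"rx":0,"ry":0,"rz":0},{"dx":-0.1,"dy":0.005,"dz":0,"rx":0,"ry":0,"rz":0}]'
python3 -m inch '[{"dx":0,"dy":0,"dz":-0.06,"rx":0,"ry":0,"rz":0},{"dx":0,"dy":0,"dz":-0.12,"rx":0,"ry":0,"rz":0},{"dx":0,"dy":0,"dz":-0.15,"rx":0,"ry":0,"rz":0},{"dx":0,"dy":0,"dz":-0.15,"rx":0,"ry":0,"rz":0},{"dx":0,"dy":0,"dz":-0.15,"rx":0,"ry":0,"rz":0}]'
python3 - <<'E'
from h import *
for n in("wrist","side","top"):
    c=optics.camera_info(n);f=optics.grab_frame(n); cv2.imwrite(f"pics/{n}3.png",f[:,:,::-1])
ims=[cv2.imread(f"pics/{n}3.png") for n in("wrist","side")]+[cv2.resize(cv2.imread("pics/top3.png")[165:235,250:343],(560,420))]
ims=[cv2.resize(i,(400,300)) for i in ims]+[cv2.resize(cv2.imread("pics/side3.png")[190:250,240:320],(400,300))]
cv2.imwrite("pics/m3.png",np.vstack([np.hstack(ims[:2]),np.hstack(ims[2:])]))
E
```

```text
time: 5.7
tool_pos: [0.456, 0.2852, 0.2083]
tool_rot: [0.002, 0.995, -0.104, -0.003]
contact_force: [0.4, 0.5, -2.8]
gripper_width: 0.506
grasp_force: 61.2
time: 6.2
tool_pos: [0.4575, 0.2855, 0.3284]
tool_rot: [0.002, 0.995, -0.104, -0.003]
contact_force: [-0.7, -0.1, -3.1]
gripper_width: 0.503
grasp_force: 61.8
```

View pics/m3.png

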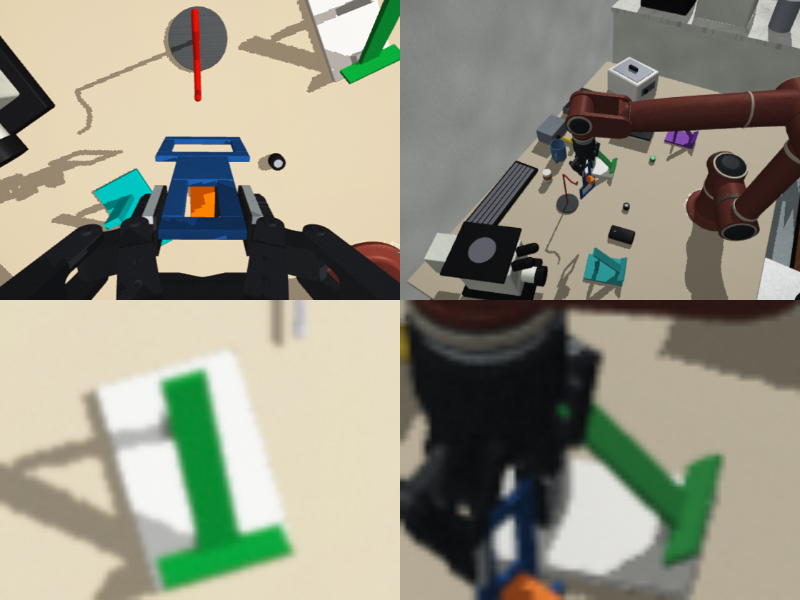

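```bash
python3 - <<'E'
from h import *
print(state()["tool_pos"])
row([.39,-.02,.40],tool(.21,D(90)))
E
```

```text
[0.45681603 0.28516943 0.32620726]
row [-0.0035, 0.391, -0.0898] [0.0029, 0.0061, -0.279]
```

```bash
python3 -m inch '[{"dx":-0.003,"dy":0.05,"dz":-0.045,"rx":0.003,"ry":0.006,"rz":-0.05},{"dx":-0.003,"dy":0.1,"dz":-0.09,"rx":0.003,"ry":0.006,"rz":-0.1},{"dx":-0.003,"dy":0.16,"dz":-0.09,"rx":0.003,"ry":0.006,"rz":-0.15},{"dx":-0.003,"dy":0.22,"dz":-0.09,"rx":0.003,"ry":0.006,"rz":-0.21},{"dx":-0.003,"dy":0.28,"dz":-0.09,"rx":0.003,"ry":0.006,"rz":-0.279}]'
python3 -m inch '[{"dx":0.03,"dy":0.06,"dz":0,"rx":0,"ry":0,"rz":0},{"dx":0.052,"dy":0.098,"dz":0,"rx":0,"ry":0,"rz":0},{"dx":0.052,"dy":0.098,"dz":0,"rx":0,"ry":0,"rz":0},{"dx":0.052,"dy":0.098,"dz":0,"rx":0,"ry":0,"rz":0},{"dx":0.052,"dy":0.098,"dz":0,"rx":0,"ry":0,"rz":0}]'
python3 - <<'E'
from h import *
c=optics.camera_info("wrist");f=optics.grab_frame("wrist"); cv2.imwrite("pics/w4.png",f[:,:,::-1])
np.save("w4.npy",np.hstack([c["R"],np.array(c["t"])[:,None]]));print(state()["tool_pos"],proj("wrist",[[.494,.004,.036]],c))
im=cv2.resize(f[0:260,120:480,::-1],None,fx=2.2,fy=2.2,interpolation=cv2.INTER_CUBIC)
for k in range(0,360,20): cv2.putText(im,str(120+k),(int(k*2.2),570),0,.35,(255,0,255),1);cv2.line(im,(int(k*2.2),555),(int(k*2.2),560),(255,0,255),1)
for k in range(0,260,20): cv2.putText(im,str(k),(0,int(k*2.2)+4),0,.35,(255,0,255),1)
cv2.imwrite("pics/w4c.png",im)
E
```

```text
time: 6.85
tool_pos: [0.4084, 0.0657, 0.4006]
tool_rot: [-0.001, 0.994, 0.107, 0.001]
contact_force: [1.7, -1.3, -2.3]
gripper_width: 0.504
grasp_force: 62.5
time: 7.35
tool_pos: [0.466, -0.0003, 0.4011]
tool_rot: [-0.001, 0.994, 0.105, 0.001]
contact_force: [-0.1, -0.1, -2.1]
gripper_width: 0.504
grasp_force: 62.6
[ 4.65985880e-01 -1.04399870e-04  4.01600046e-01] [[284.48626266 135.33520179]]
```

View pics/w4c.png

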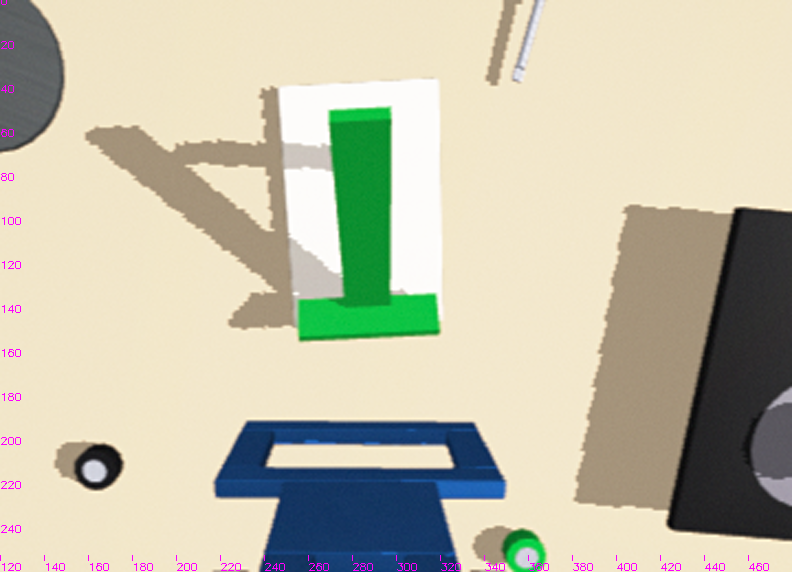

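```bash
cat > rest.py <<'E'
from k import *
C=optics.camera_info("wrist");w=np.load("w4.npy");C["R"]=w[:,:3];C["t"]=w[:,3]
s,c=np.sin(D(50)),np.cos(D(50))
obs=[([0,.015,0],(276.4,138.6)),([0,-.015,0],(297.3,137.7)),([.15*c,.015,.15*s],(270.5,55.5)),([.15*c,-.015,.15*s],(297.7,54.5)),
([-.02*s,.045,.02*c],(255.9,154.5)),([-.02*s,-.045,.02*c],(320,151.4))]
f=lambda p:np.concatenate([proj("wrist",yaw(p[2])@np.array(l)+[p[0],p[1],.036],C)[0]-px for l,px in obs])
r=least_squares(f,[.49,0,.2]);fx,fy,fa=r.x
foot=np.array([fx,fy,.036]);v=np.array([np.cos(fa),np.sin(fa),0]);Z=np.array([0,0,1]);N=-s*v+c*Z;X=c*v+s*Z
if __name__=="__main__":
    print(r.x,r.fun.reshape(-1,2).round(1).tolist())
    # carrier in hand: tail mid plane; TCP at carrier x =? : eye bottom edge seen
    b=[(217,497),(505,497)]; b=[(x/2.2+120,y/2.2) for x,y in b]
    P=state()["tool_pos"];Rt=R(state()["tool_rot"]).as_matrix();print(P)
    for px in b:
        d=C["R"].T@np.array([(px[0]-C["cx"])/C["fx"],(px[1]-C["cy"])/C["fy"],1]);o=-C["R"].T@C["t"]
        d=Rt.T@d;o=Rt.T@(o-P); print("bottom edge tool at y=",[(o+d*(z-o[2])/d[2]).round(4).tolist() for z in(.13,.138,.146)])
    sd=[[-.06,.2,1.5,.1,2.,1.4]]
    Rt=tool(fa,D(130));
    for h in(.03,.006,0.):
        T=foot+.033*X+(.003+h)*N+.138*X+.003*X  # TCP when tail TCP offset x=105 
        print(h,T,*ik(foot+(.033+.105+.003)*X+(.003+h)*N,Rt,sd))
E
python3 rest.py
```

```text
[ 0.48935503 -0.0007621   0.25731812] [[0.1, 1.2], [0.4, 1.1], [-1.1, 0.5], [1.1, -0.0], [-0.6, -1.5], [0.1, -1.4]]
[ 4.65985880e-01 -1.04399870e-04  4.01600046e-01]
bottom edge tool at y= [[-0.0234, -0.0519, 0.13], [-0.0263, -0.0535, 0.138], [-0.0292, -0.055, 0.146]]
bottom edge tool at y= [[-0.0234, 0.0545, 0.13], [-0.0263, 0.0561, 0.138], [-0.0292, 0.0577, 0.146]]
0.03 [0.57307052 0.02126779 0.19050372] [-0.02  0.39  1.45 -0.19  1.98  1.28] 0.0 0.0
0.006 [0.59085028 0.02594657 0.17507682] [-0.01  0.44  1.41 -0.19  1.97  1.29] 0.0 0.0
0.0 [0.59529522 0.02711626 0.1712201 ] [-0.01  0.46  1.39 -0.18  1.96  1.29] 0.0 0.0
```

```bash
cat > t2.py <<'E'
from rest import *
P=np.array([.46599,-.0001,.4016]);Rt=R(state()["tool_rot"]).as_matrix();print(state()["tool_pos"])
o=Rt.T@(-C["R"].T@C["t"]-P)
def at(px,z):
    px=(px[0]/2.2+120,px[1]/2.2);d=Rt.T@C["R"].T@np.array([(px[0]-C["cx"])/C["fx"],(px[1]-C["cy"])/C["fy"],1]);return (o+d*(z-o[2])/d[2]).round(4).tolist()
for z in(.135,.138,.141): print("bot",z,at((247,421),z),at((476,421),z))
for z in(.069,.072,.075): print("shoulder back",z,at((217,481),z),at((505,481),z),"front",at((217,497),z))
E
python3 t2.py
```

```text
[ 4.65985880e-01 -1.04399870e-04  4.01600046e-01]
bot 0.135 [0.0043, -0.0403, 0.135] [0.0042, 0.0433, 0.135]
bot 0.138 [0.0035, -0.0408, 0.138] [0.0035, 0.0438, 0.138]
bot 0.141 [0.0027, -0.0412, 0.141] [0.0027, 0.0442, 0.141]
shoulder back 0.069 [0.0034, -0.04, 0.069] [0.0033, 0.0421, 0.069] front [-0.0015, -0.0402, 0.069]
shoulder back 0.072 [0.0024, -0.0405, 0.072] [0.0023, 0.0427, 0.072] front [-0.0025, -0.0408, 0.072]
shoulder back 0.075 [0.0014, -0.0411, 0.075] [0.0013, 0.0433, 0.075] front [-0.0036, -0.0414, 0.075]
```

```bash
cat > t3.py <<'E'
from rest import *
import sys
foot=foot+np.array([.001,0,0]);Rt=tool(fa,D(130))
def L(dx,dn): return foot+(.137+dx)*X+(.003+dn)*N-.0013*Rt[:,1]
if __name__=="__main__":
    print(state()["tool_pos"],L(0,0))
    a=row(L(.05,.10),Rt);a=row(L(.012,.015),Rt,*a); a=row(L(.0,.0),Rt,*a)
E
python3 t3.py
```

```text
[ 4.65985880e-01 -1.04399870e-04  4.01600046e-01] [0.57296428 0.02232094 0.14287645]
row [0.0803, 0.0036, 0.1955] [-0.0118, -0.468, -0.0289]
row [0.1063, 0.0, 0.0475] [0.0, 0.0, 0.0]
row [0.0187, -0.0, 0.015] [0.0, 0.0, 0.0]
```

```bash
python3 -m inch '[{"dx":0.03,"dy":0.001,"dz":0.04,"rx":-0.002,"ry":-0.095,"rz":-0.006},{"dx":0.05,"dy":0.002,"dz":0.09,"rx":-0.005,"ry":-0.19,"rz":-0.012},{"dx":0.07,"dy":0.003,"dz":0.14,"rx":-0.007,"ry":-0.28,"rz":-0.018},{"dx":0.08,"dy":0.004,"dz":0.19,"rx":-0.01,"ry":-0.375,"rz":-0.024},{"dx":0.08,"dy":0.004,"dz":0.195,"rx":-0.012,"ry":-0.468,"rz":-0.029}]'
python3 -m inch '[{"dx":0,"dy":0,"dz":0,"rx":0,"ry":0,"rz":0},{"dx":0,"dy":0,"dz":0,"rx":0,"ry":0,"rz":0},{"dx":0,"dy":0,"dz":0,"rx":0,"ry":0,"rz":0}]'
python3 t3.py
```

```text
time: 7.9
tool_pos: [0.5289, 0.0113, 0.2408]
tool_rot: [0.044, 0.93, 0.122, -0.345]
contact_force: [-0.4, -1.0, -1.5]
gripper_width: 0.504
grasp_force: 62.7
time: 8.2
tool_pos: [0.531, 0.01, 0.2496]
tool_rot: [0.044, 0.933, 0.12, -0.335]
contact_force: [0.2, -0.8, -1.7]
gripper_width: 0.501
grasp_force: 62.7
[0.53097413 0.01002861 0.24958839] [0.57296428 0.02232094 0.14287645]
row [0.0026, -0.0015, 0.0046] [0.0011, -0.0054, -0.0014]
row [0.1063, 0.0, 0.0475] [0.0, 0.0, 0.0]
row [0.0187, -0.0, 0.015] [0.0, 0.0, 0.0]
```

```bash
python3 -m inch '[{"dx":0.03,"dy":-0.001,"dz":0.015,"rx":0.001,"ry":-0.005,"rz":-0.001},{"dx":0.06,"dy":-0.001,"dz":0.03,"rx":0.001,"ry":-0.005,"rz":-0.001},{"dx":0.09,"dy":-0.001,"dz":0.045,"rx":0.001,"ry":-0.005,"rz":-0.001},{"dx":0.109,"dy":-0.001,"dz":0.052,"rx":0.001,"ry":-0.005,"rz":-0.001},{"dx":0.109,"dy":-0.001,"dz":0.052,"rx":0.001,"ry":-0.005,"rz":-0.001}]'
python3 -m inch '[{"dx":0,"dy":0,"dz":0,"rx":0,"ry":0,"rz":0},{"dx":0,"dy":0,"dz":0,"rx":0,"ry":0,"rz":0},{"dx":0,"dy":0,"dz":0,"rx":0,"ry":0,"rz":0}]'
cat > t4.py <<'E'
from t3 import *
row(L(0,0),Rt)
E
python3 t4.py
```

```text
time: 8.7
tool_pos: [0.5691, 0.0206, 0.1597]
tool_rot: [0.044, 0.931, 0.12, -0.341]
contact_force: [-0.2, 0.5, -2.2]
gripper_width: 0.505
grasp_force: 62.6
time: 9.0
tool_pos: [0.5695, 0.0204, 0.1608]
tool_rot: [0.044, 0.931, 0.12, -0.341]
contact_force: [-0.5, 0.2, -2.3]
gripper_width: 0.502
grasp_force: 62.6
row [0.0181, -0.0012, 0.0141] [-0.0006, 0.002, -0.0005]
```

Now slide in gently: toward the board first, then down onto the ledge, watching force.

```bash
python3 -m inch '[{"dx":0.008,"dy":-0.001,"dz":0.004,"rx":0,"ry":0.002,"rz":0},{"dx":0.014,"dy":-0.001,"dz":0.007,"rx":0,"ry":0.002,"rz":0},{"dx":0.017,"dy":-0.001,"dz":0.01,"rx":0,"ry":0.002,"rz":0},{"dx":0.017,"dy":-0.001,"dz":0.01,"rx":0,"ry":0.002,"rz":0}]'
python3 -m inch '[{"dx":0,"dy":0,"dz":0.002,"rx":0,"ry":0,"rz":0},{"dx":0.001,"dy":0,"dz":0.004,"rx":0,"ry":0,"rz":0},{"dx":0.001,"dy":0,"dz":0.004,"rx":0,"ry":0,"rz":0}]'
python3 t4.py
```

```text
time: 9.4
tool_pos: [0.573, 0.0226, 0.1431]
tool_rot: [0.043, 0.931, 0.12, -0.343]
contact_force: [-3.0, -0.1, -1.6]
gripper_width: 0.497
grasp_force: 62.7
time: 9.7
tool_pos: [0.5724, 0.0224, 0.1417]
tool_rot: [0.043, 0.931, 0.12, -0.341]
contact_force: [-0.7, -0.1, 4.4]
gripper_width: 0.499
grasp_force: 62.9
row [-0.0005, 0.0003, -0.0015] [-0.001, 0.0026, -0.0]
```

```bash
python3 -m inch '[{"dx":0,"dy":0,"dz":0,"rx":0,"ry":0,"rz":0},{"dx":0,"dy":0,"dz":0,"rx":0,"ry":0,"rz":0},{"dx":0,"dy":0,"dz":0,"rx":0,"ry":0,"rz":0},{"dx":0,"dy":0,"dz":0,"rx":0,"ry":0,"rz":0}]' 0.6
python3 -m inch '[{"dx":0,"dy":0,"dz":-0.03,"rx":0,"ry":0,"rz":0},{"dx":0,"dy":0,"dz":-0.08,"rx":0,"ry":0,"rz":0},{"dx":0,"dy":0,"dz":-0.13,"rx":0,"ry":0,"rz":0},{"dx":0,"dy":0,"dz":-0.18,"rx":0,"ry":0,"rz":0},{"dx":0,"dy":0,"dz":-0.18,"rx":0,"ry":0,"rz":0}]'
python3 - <<'E'
from rest import *
print(foot,fa)
Rt=tool(fa,D(55)); G=foot+(.033+.066)*X+.027*N
row([.40,-.02,.36],tool(fa,D(90)))
print(state()["joint_pos"].round(2),*ik(G-.1*Rt[:,2],Rt))
E
```

```text
time: 10.1
tool_pos: [0.5725, 0.0224, 0.1406]
tool_rot: [0.043, 0.931, 0.12, -0.341]
contact_force: [-0.4, 0.4, -0.1]
gripper_width: 0.804
grasp_force: 0.0
time: 10.6
tool_pos: [0.6659, 0.0463, 0.2559]
tool_rot: [0.044, 0.933, 0.12, -0.336]
contact_force: [0.1, 0.6, 0.4]
gripper_width: 0.8
grasp_force: 0.0
[ 0.48935503 -0.0007621   0.036     ] 0.2573181202064439
row [-0.3467, -0.0041, 0.1182] [0.0007, 0.4611, -0.0005]
[ 0.02  0.58  1.03 -0.19  2.2   1.28] [-0.37 -0.76  2.35  0.39  1.07  0.84] 0.0 0.0
```

```bash
python3 - <<'E'
from rest import *
P=state()["tool_pos"];Rt=R(state()["tool_rot"]).as_matrix()
row([.60,.03,.34],tool(fa,D(115)));row([.44,-.01,.38],tool(fa,D(90)),[.60,.03,.34],tool(fa,D(115)))
E
```

```text
row [-0.1323, -0.0011, -0.0269] [0.0006, 0.1702, -0.0006]
row [-0.208, -0.0025, 0.0418] [-0.0, 0.2909, -0.0]
```

```bash
python3 -m inch '[{"dx":-0.06,"dy":0,"dz":-0.02,"rx":0,"ry":0.09,"rz":0},{"dx":-0.1,"dy":0,"dz":-0.027,"rx":0,"ry":0.17,"rz":0},{"dx":-0.132,"dy":-0.001,"dz":-0.027,"rx":0,"ry":0.17,"rz":0}]'
python3 -m inch '[{"dx":-0.05,"dy":0,"dz":0.01,"rx":0,"ry":0.08,"rz":0},{"dx":-0.1,"dy":-0.001,"dz":0.02,"rx":0,"ry":0.16,"rz":0},{"dx":-0.16,"dy":-0.002,"dz":0.03,"rx":0,"ry":0.24,"rz":0},{"dx":-0.208,"dy":-0.002,"dz":0.042,"rx":0,"ry":0.29,"rz":0},{"dx":-0.208,"dy":-0.002,"dz":0.042,"rx":0,"ry":0.29,"rz":0}]'
python3 -m inch '[{"dx":0,"dy":0,"dz":0,"rx":0,"ry":0,"rz":0},{"dx":0,"dy":0,"dz":0,"rx":0,"ry":0,"rz":0},{"dx":0,"dy":0,"dz":0,"rx":0,"ry":0,"rz":0}]'
python3 - <<'E'
from h import *
c=optics.camera_info("wrist");f=optics.grab_frame("wrist"); cv2.imwrite("pics/w5.png",f[:,:,::-1])
np.save("w5.npy",np.hstack([c["R"],np.array(c["t"])[:,None]]))
im=cv2.resize(f[0:300,160:560,::-1],None,fx=2,fy=2,interpolation=cv2.INTER_CUBIC)
for k in range(0,400,20): cv2.putText(im,str(160+k),(k*2,595),0,.35,(255,0,255),1);cv2.line(im,(k*2,580),(k*2,585),(255,0,255),1)
for k in range(0,300,20): cv2.putText(im,str(k),(0,k*2+4),0,.35,(255,0,255),1)
cv2.imwrite("pics/w5c.png",im)
E
```

```text
time: 10.9
tool_pos: [0.5968, 0.029, 0.3383]
tool_rot: [0.028, 0.968, 0.124, -0.217]
contact_force: [0.3, 0.2, 1.1]
gripper_width: 0.797
grasp_force: 0.0
time: 11.4
tool_pos: [0.4329, -0.0111, 0.3804]
tool_rot: [0.002, 0.992, 0.127, -0.001]
contact_force: [-0.1, -0.1, 0.4]
gripper_width: 0.799
grasp_force: 0.0
time: 11.7
tool_pos: [0.4389, -0.0106, 0.3753]
tool_rot: [-0.0, 0.992, 0.128, -0.008]
contact_force: [0.4, -0.4, 0.3]
gripper_width: 0.8
grasp_force: 0.0
```

View pics/w5c.png

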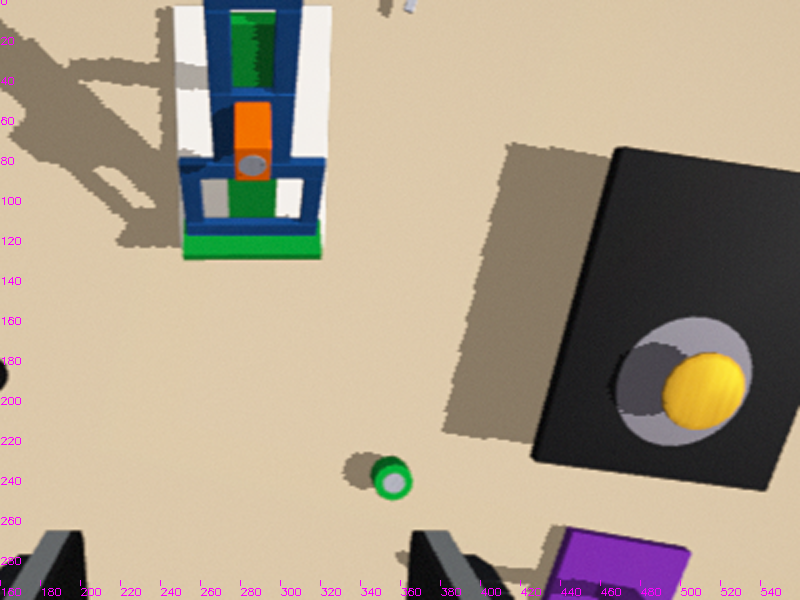

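```bash
cat > t5.py <<'E'
from rest import *
c5=dict(C);w=np.load("w5.npy");c5["R"]=w[:,:3];c5["t"]=w[:,3]
q=lambda x,y:(x/2+160,y/2)
def car(x,y,z): return foot+[.001,0,0]+(.033+x)*X+(.003+z)*N+y*np.array([-np.sin(fa),np.cos(fa),0])
if __name__=="__main__":
    for nm,l,o in(("out up L",(78,9,33),(234,150)),("out up R",(78,-9,33),(271,150)),("out lo L",(54,9,33),(234,180)),("out lo R",(54,-9,33),(271,180)),("eye bot L",(-33,42,3),(186,221)),("eye bot R",(-33,-42,3),(317,221)),("shoulder L",(33,42,3),(180,165)),("shoulder R",(33,-42,3),(326,157))):
        print(nm,proj("wrist",car(*np.array(l)/1e3),c5)[0].round(1),q(*o))
    print("stud",back(c5,q(704,390),.075),back(c5,q(704,390),.072))
    Cx=car(.066,0,.018);print("block",Cx)
    print("stage corners",back(c5,q(533,461),.05),back(c5,q(766,490),.05),back(c5,q(618,147),.05))
    Rt=tool(fa,D(40));G=car(.066,0,.025);print(G,"grasp",*ik(G+.019*Rt[:,2],Rt)); 
    Rt=tool(fa,D(40));print(*ik(G-.06*Rt[:,2],Rt))
E
python3 t5.py
```

```text
out up L [277.9  73.4] (277.0, 75.0)
out up R [296.2  73.4] (295.5, 75.0)
out lo L [278.2  90.2] (277.0, 90.0)
out lo R [295.5  90.2] (295.5, 90.0)
eye bot L [254.  117.6] (253.0, 110.5)
eye bot R [318.5 117.6] (318.5, 110.5)
shoulder L [249.5  81.7] (250.0, 82.5)
shoulder R [323.8  81.7] (323.0, 78.5)
stud [ 0.46847823 -0.30711512  0.075     ] [ 0.46817473 -0.30925549  0.072     ]
block [0.53633857 0.01133856 0.12533694]
stage corners [ 0.38786981 -0.23198518  0.05      ] [ 0.40948193 -0.40051742  0.05      ] [ 0.59427506 -0.20503854  0.05      ]
[0.5311528  0.00997391 0.12983645] grasp [-0.34 -0.48  2.44  0.88  0.59  0.37] 0.0 0.0
[-0.46 -0.84  2.54  0.73  0.86  0.53] 0.0 0.0
```

```bash
python3 - <<'E'
from t5 import *
Rt=tool(fa,D(40));G=car(.066,0,.025)
a=row(G-.09*Rt[:,2]+[0,0,.06],tool(fa,D(60)));a=row(G-.06*Rt[:,2],Rt,*a);a=row(G+.019*Rt[:,2],Rt,*a)
for t in (60,50): print(*ik(G-.09*Rt[:,2]+[0,0,.06],tool(fa,D(t))))
E
```

```text
row [0.0342, 0.0049, 0.1591] [-0.0019, 0.3592, -0.0007]
row [-0.0247, -0.0, 0.1002] [0.0, 0.2327, -0.0]
row [0.0, 0.0, 0.0988] [0.0, 0.0, 0.0]
[-0.36 -0.75  2.26  0.31  1.2   0.91] 0.0 0.0
[-0.44 -0.88  2.38  0.47  1.12  0.79] 0.0 0.0
```

```bash
python3 -m inch '[{"dx":0.01,"dy":0.002,"dz":0.04,"rx":0,"ry":0.09,"rz":0},{"dx":0.02,"dy":0.003,"dz":0.08,"rx":0,"ry":0.18,"rz":0},{"dx":0.03,"dy":0.005,"dz":0.13,"rx":-0.001,"ry":0.27,"rz":0},{"dx":0.034,"dy":0.005,"dz":0.159,"rx":-0.002,"ry":0.359,"rz":-0.001},{"dx":0.034,"dy":0.005,"dz":0.159,"rx":-0.002,"ry":0.359,"rz":-0.001}]' 0.1
python3 -m inch '[{"dx":-0.01,"dy":0,"dz":0.03,"rx":0,"ry":0.09,"rz":0},{"dx":-0.02,"dy":0,"dz":0.06,"rx":0,"ry":0.17,"rz":0},{"dx":-0.025,"dy":0,"dz":0.1,"rx":0,"ry":0.233,"rz":0},{"dx":-0.025,"dy":0,"dz":0.1,"rx":0,"ry":0.233,"rz":0},{"dx":-0.025,"dy":0,"dz":0.1,"rx":0,"ry":0.233,"rz":0}]'
python3 -m inch '[{"dx":0,"dy":0,"dz":0,"rx":0,"ry":0,"rz":0},{"dx":0,"dy":0,"dz":0,"rx":0,"ry":0,"rz":0},{"dx":0,"dy":0,"dz":0,"rx":0,"ry":0,"rz":0}]' | head -3
cat > t6.py <<'E'
from t5 import *
Rt=tool(fa,D(40));G=car(.066,0,.025)
a=row(G-.06*Rt[:,2],Rt);row(G+.019*Rt[:,2],Rt)
E
python3 t6.py
```

```text
time: 12.25
tool_pos: [0.4579, -0.0066, 0.2348]
tool_rot: [-0.037, 0.96, 0.122, 0.249]
contact_force: [-0.7, -0.1, -3.4]
gripper_width: 0.546
grasp_force: 0.0
time: 12.75
tool_pos: [0.4873, -0.0024, 0.173]
tool_rot: [-0.054, 0.898, 0.117, 0.42]
contact_force: [-0.5, -0.5, 1.1]
gripper_width: 0.544
grasp_force: 0.0
time: 13.05
tool_pos: [0.4874, -0.0025, 0.1737]
tool_rot: [-0.053, 0.897, 0.117, 0.422]
row [-0.0054, -0.0012, 0.0037] [0.0016, -0.0041, 0.0027]
row [-0.006, -0.0015, 0.1025] [0.0016, -0.0041, 0.0027]
```

```bash
python3 -m inch '[{"dx":-0.006,"dy":-0.0015,"dz":0.02,"rx":0.0016,"ry":-0.004,"rz":0.0027},{"dx":-0.006,"dy":-0.0015,"dz":0.05,"rx":0.0016,"ry":-0.004,"rz":0.0027},{"dx":-0.006,"dy":-0.0015,"dz":0.08,"rx":0.0016,"ry":-0.004,"rz":0.0027},{"dx":-0.006,"dy":-0.0015,"dz":0.1,"rx":0.0016,"ry":-0.004,"rz":0.0027},{"dx":-0.006,"dy":-0.0015,"dz":0.1,"rx":0.0016,"ry":-0.004,"rz":0.0027}]'
python3 -m inch '[{"dx":0,"dy":0,"dz":0,"rx":0,"ry":0,"rz":0},{"dx":0,"dy":0,"dz":0,"rx":0,"ry":0,"rz":0},{"dx":0,"dy":0,"dz":0,"rx":0,"ry":0,"rz":0}]'
python3 t6.py
```

```text
time: 13.55
tool_pos: [0.5426, 0.0145, 0.1144]
tool_rot: [-0.056, 0.9, 0.116, 0.417]
contact_force: [0.5, -0.0, -0.1]
gripper_width: 0.553
grasp_force: 0.0
time: 13.85
tool_pos: [0.5426, 0.0133, 0.1168]
tool_rot: [-0.055, 0.899, 0.115, 0.419]
contact_force: [-0.3, 0.3, -0.6]
gripper_width: 0.554
grasp_force: 0.0
row [0.0029, 0.0004, -0.0968] [0.0001, 0.0003, -0.0013]
row [0.0029, 0.0004, 0.0019] [0.0001, 0.0003, -0.0013]
```

```bash
python3 -m inch '[{"dx":0.003,"dy":0,"dz":0.001,"rx":0,"ry":0,"rz":-0.001},{"dx":0.003,"dy":0,"dz":0.001,"rx":0,"ry":0,"rz":-0.001},{"dx":0.003,"dy":0,"dz":0.001,"rx":0,"ry":0,"rz":-0.001}]' 0.1
python3 -m inch '[{"dx":0,"dy":0,"dz":0,"rx":0,"ry":0,"rz":0},{"dx":0,"dy":0,"dz":0,"rx":0,"ry":0,"rz":0},{"dx":0,"dy":0,"dz":0,"rx":0,"ry":0,"rz":0},{"dx":0,"dy":0,"dz":0,"rx":0,"ry":0,"rz":0},{"dx":0,"dy":0,"dz":0,"rx":0,"ry":0,"rz":0}]' -1
python3 t6.py; python3 - <<'E'
from t5 import *
S=np.array([.468,-.307,.05]);Rt=tool(fa,D(40));G=car(.066,0,.025)+.019*Rt[:,2]
print(state()["gripper_width"])
a=(G,Rt)
a=row(G+.08*N+[0,0,.05],tool(fa,D(45)),*a)
a=row([.47,-.13,.32],tool(.2,D(60)),*a); print(*ik(*a))
a=row([.47,-.24,.32],tool(.13,D(60)),*a); print(*ik(*a))
E
```

```text
time: 14.15
tool_pos: [0.5445, 0.0141, 0.1172]
tool_rot: [-0.055, 0.899, 0.116, 0.418]
contact_force: [-0.0, 0.1, 0.6]
gripper_width: 0.549
grasp_force: 0.0
time: 14.65
tool_pos: [0.5443, 0.0143, 0.1168]
tool_rot: [-0.055, 0.899, 0.116, 0.418]
contact_force: [-7.6, -1.0, 5.9]
gripper_width: 0.202
grasp_force: 58.2
row [0.0012, 0.0009, -0.0987] [-0.001, 0.0016, -0.0011]
row [0.0014, 0.0011, 0.0001] [-0.001, 0.0016, -0.0011]
0.20177330842517957
row [0.0479, 0.0, -0.1402] [-0.0, -0.0582, 0.0]
row [0.0468, 0.1498, -0.1317] [-0.0233, -0.1745, 0.0304]
[-0.65 -0.64  2.09  0.39  1.35  0.71] 0.0 0.0
row [-0.0237, 0.1348, -0.0137] [-0.0233, 0.0, 0.0404]
[-0.84 -0.49  1.99  0.44  1.35  0.57] 0.0 0.0
```

```bash
python3 -m inch '[{"dx":0.005,"dy":0,"dz":-0.03,"rx":0,"ry":0,"rz":0},{"dx":0.015,"dy":0,"dz":-0.07,"rx":0,"ry":-0.02,"rz":0},{"dx":0.03,"dy":0,"dz":-0.11,"rx":0,"ry":-0.04,"rz":0},{"dx":0.048,"dy":0,"dz":-0.14,"rx":0,"ry":-0.058,"rz":0}]'
python3 -m inch '[{"dx":0.01,"dy":0.03,"dz":-0.04,"rx":-0.005,"ry":-0.035,"rz":0.006},{"dx":0.02,"dy":0.06,"dz":-0.08,"rx":-0.01,"ry":-0.07,"rz":0.012},{"dx":0.03,"dy":0.09,"dz":-0.12,"rx":-0.015,"ry":-0.105,"rz":0.018},{"dx":0.04,"dy":0.12,"dz":-0.132,"rx":-0.02,"ry":-0.14,"rz":0.024},{"dx":0.047,"dy":0.15,"dz":-0.132,"rx":-0.023,"ry":-0.175,"rz":0.03}]'
python3 -m inch '[{"dx":-0.01,"dy":0.05,"dz":-0.005,"rx":-0.01,"ry":0,"rz":0.015},{"dx":-0.02,"dy":0.1,"dz":-0.01,"rx":-0.02,"ry":0,"rz":0.03},{"dx":-0.024,"dy":0.135,"dz":-0.014,"rx":-0.023,"ry":0,"rz":0.04},{"dx":-0.024,"dy":0.135,"dz":-0.014,"rx":-0.023,"ry":0,"rz":0.04},{"dx":-0.024,"dy":0.135,"dz":-0.014,"rx":-0.023,"ry":0,"rz":0.04}]'
python3 -m inch '[{"dx":0,"dy":0,"dz":0,"rx":0,"ry":0,"rz":0},{"dx":0,"dy":0,"dz":0,"rx":0,"ry":0,"rz":0},{"dx":0,"dy":0,"dz":0,"rx":0,"ry":0,"rz":0}]'
cat > seg.py <<'E'
from k import *
def brass(n,show=None):
    c=optics.camera_info(n);f=optics.grab_frame(n); h=cv2.cvtColor(f,cv2.COLOR_RGB2HSV)
    m=cv2.inRange(h,(18,120,90),(32,255,255)); k,l,st,ce=cv2.connectedComponentsWithStats(m)
    if show: cv2.imwrite(show,f[:,:,::-1])
    return c,f,m,[(st[i].tolist(),ce[i].round(1).tolist()) for i in range(1,k) if st[i][4]>15]
def blue(f):
    h=cv2.cvtColor(f,cv2.COLOR_RGB2HSV);m=cv2.inRange(h,(103,120,40),(118,255,255));k,l,st,ce=cv2.connectedComponentsWithStats(m)
    return [(st[i].tolist(),ce[i].round(1).tolist()) for i in range(1,k) if st[i][4]>60]
E
python3 - <<'E'
from seg import *
S=np.array([.468,-.307,.0725])
for n in("wrist","top","side"):
    c,f,m,b=brass(n,f"pics/{n}6.png");print(n,b,blue(f),proj(n,S,c).round(1))
E
```

```text
time: 15.05
tool_pos: [0.4841, -0.0016, 0.2182]
tool_rot: [-0.049, 0.917, 0.118, 0.377]
contact_force: [0.6, -0.5, -0.3]
gripper_width: 0.197
grasp_force: 59.5
time: 15.55
tool_pos: [0.4699, -0.1317, 0.3219]
tool_rot: [-0.025, 0.962, 0.096, 0.256]
contact_force: [-0.6, -0.4, -1.5]
gripper_width: 0.196
grasp_force: 59.6
time: 16.05
tool_pos: [0.4692, -0.2401, 0.3182]
tool_rot: [-0.019, 0.964, 0.063, 0.256]
contact_force: [0.2, -0.4, -1.6]
gripper_width: 0.202
grasp_force: 59.8
time: 16.35
tool_pos: [0.4697, -0.2391, 0.3196]
tool_rot: [-0.018, 0.964, 0.064, 0.257]
contact_force: [0.1, 0.4, -1.5]
gripper_width: 0.198
grasp_force: 59.8
wrist [([180, 36, 29, 59, 989], [194.6, 64.5]), ([336, 272, 31, 43, 805], [352.8, 290.6]), ([261, 277, 46, 3, 92], [284.0, 277.5])] [([56, 0, 95, 84, 4945], [107.4, 40.2]), ([387, 4, 24, 25, 451], [398.7, 15.8]), ([340, 21, 23, 24, 429], [350.6, 32.7]), ([227, 97, 112, 172, 11516], [283.3, 172.1]), ([259, 333, 49, 18, 850], [283.1, 341.6])] [[342.9 294.1]]
top [([315, 118, 9, 29, 222], [319.5, 132.0]), ([402, 220, 4, 9, 32], [403.6, 224.5])] [([407, 86, 12, 12, 113], [412.6, 91.6]), ([385, 99, 12, 12, 109], [390.9, 104.3]), ([263, 113, 34, 33, 688], [283.1, 129.1]), ([405, 181, 22, 42, 526], [414.8, 196.6]), ([397, 230, 29, 25, 288], [405.7, 245.1])] [[410.9 226.2]]
side [([332, 167, 13, 10, 103], [338.1, 171.3]), ([228, 191, 20, 13, 134], [237.3, 196.9])] [([315, 113, 45, 41, 349], [338.7, 132.9]), ([210, 194, 23, 34, 558], [221.1, 209.9])] [[338.  170.2]]
```

```bash
cat > t7.py <<'E'
from seg import *
def carw(pts,x0=66,z0=6,P=None,Rt=None,a=0):
    s=state();P=s["tool_pos"] if P is None else P;Rt=R(s["tool_rot"]).as_matrix() if Rt is None else Rt
    pts=np.atleast_2d(pts).astype(float); t=np.c_[pts[:,0]-x0,-pts[:,1],-(pts[:,2]-z0)]/1e3
    return P+t@Ro.from_euler('y',a).as_matrix().T@Rt.T
if __name__=="__main__":
    c=optics.camera_info("wrist");s=state()
    pts=[(140,22,3),(140,-22,3),(33,42,3),(33,-42,3),(-33,42,3),(-33,-42,3),(-20.5,0,3),(20.5,0,3),(128,0,3),(82,0,3),(140,0,3),(140,0,-3)]
    for p,u in zip(pts,proj("wrist",carw(pts),c).round(1)):print(p,u)
    f=cv2.imread("pics/wrist6.png")[:,:,::-1];h=cv2.cvtColor(f,cv2.COLOR_RGB2HSV);m=cv2.inRange(h,(103,120,40),(118,255,255))
    for u in(245,283,321): 
        col=np.flatnonzero(np.diff(np.r_[0,m[:,u]>0,0].astype(int)));print("col",u,col)
    for v in(105,150,260): print("row",v,np.flatnonzero(np.diff(np.r_[0,m[v]>0,0].astype(int))))
E
python3 t7.py
```

```text
(140, 22, 3) [226.7 102.3]
(140, -22, 3) [338.6 102.3]
(33, 42, 3) [195.4 334.4]
(33, -42, 3) [369.8 334.4]
(-33, 42, 3) [204.2 439.4]
(-33, -42, 3) [360.9 439.4]
(-20.5, 0, 3) [282.6 421.2]
(20.5, 0, 3) [282.6 356.1]
(128, 0, 3) [282.7 133.4]
(82, 0, 3) [282.6 239.7]
(140, 0, 3) [282.7 102.3]
(140, 0, -3) [282.7 102.2]
col 245 [ 97 266]
col 283 [ 97 128 231 245 333 351]
col 321 [ 97 268]
row 105 [228 338]
row 150 [230 259 308 336]
row 260 [235 247 320 332]
```

```bash
cat > t8.py <<'E'
from t7 import *
c=optics.camera_info("wrist");s=state();P=s["tool_pos"];Rt=R(s["tool_rot"]).as_matrix()
def f(p):
    q=proj("wrist",carw([(140,0,3),(128,0,3),(20.5,0,3),(140,22,3),(140,-22,3)],p[0],p[1],P,Rt,p[2]),c)
    return np.r_[q[0,1]-97,q[1,1]-128,q[2,1]-351,(q[4,0]-q[3,0]-110.5)*.7,(p[1]-6)/1.5,p[2]*40]
r=least_squares(f,[66,6,0]);print(r.x,r.fun.round(2))
E
python3 t8.py
```

```text
[ 6.39518586e+01  7.22325878e+00 -4.62596746e-03] [-0.07 -0.03  0.21  0.5   0.82 -0.19]
```

```bash
cat > st.py <<'E'
from k import *
psi=.13;S=np.array([.468,-.307,.05]);d=np.array([np.cos(psi),np.sin(psi),0]);Z=np.array([0,0,1])
x0,z0=.064,.005
def pose(pd,pz,th):
    Rt=tool(psi,D(90-th)); return S+pd/1e3*d+pz/1e3*Z+(x0+.0205)*Rt[:,0]-z0*Rt[:,2],Rt
def where():
    s=state();Rt=R(s["tool_rot"]).as_matrix();W=s["tool_pos"]-(x0+.0205)*Rt[:,0]+z0*Rt[:,2]-S
    print("P d=%.1f lat=%.1f z=%.1f tilt=%.1f yawerr=%.2f roll=%.2f"%(W@d*1e3,(W@np.cross(Z,d))*1e3,W[2]*1e3,np.degrees(np.arcsin(Rt[2,0])),np.degrees(np.arctan2(Rt[1,0],Rt[0,0])-psi),np.degrees(Rt[2,1])),s["contact_force"].round(1))
E
python3 - <<'E'
from st import *
where()
a=row(*pose(-32,60,30));a=row(*pose(-32,13,30),*a);a=row(*pose(-8,13,30),*a)
for p in((-32,13,30),(-8,13,30),(-8,5,15),(-20.5,3,0)): print(*ik(*pose(*p)))
E
```

```text
P d=-60.4 lat=66.5 z=223.3 tilt=29.8 yawerr=0.11 roll=-0.05 [-0.5  0.4 -0.9]
row [-0.0709, 0.0836, 0.1942] [-0.0013, 0.0019, 0.0011]
row [-0.0294, 0.0, 0.0509] [0.0, 0.0, 0.0]
row [0.026, -0.0, 0.015] [0.0, 0.0, 0.0]
[-0.87 -0.13  2.07  0.53  0.97  0.32] 0.0 0.0
[-0.83 -0.08  2.03  0.53  0.95  0.35] 0.0 0.0
[-0.71  0.05  1.9   0.23  1.03  0.63] 0.0 0.0
[-0.63  0.18  1.78  0.    1.18  0.81] 0.0 0.0
```

```bash
python3 -m inch '[{"dx":-0.02,"dy":0.03,"dz":0.04,"rx":-0.001,"ry":0.002,"rz":0.001},{"dx":-0.04,"dy":0.06,"dz":0.09,"rx":-0.001,"ry":0.002,"rz":0.001},{"dx":-0.06,"dy":0.0836,"dz":0.14,"rx":-0.001,"ry":0.002,"rz":0.001},{"dx":-0.0709,"dy":0.0836,"dz":0.18,"rx":-0.001,"ry":0.002,"rz":0.001},{"dx":-0.0709,"dy":0.0836,"dz":0.194,"rx":-0.001,"ry":0.002,"rz":0.001}]'
python3 -m inch '[{"dx":0,"dy":0,"dz":0,"rx":0,"ry":0,"rz":0},{"dx":0,"dy":0,"dz":0,"rx":0,"ry":0,"rz":0},{"dx":0,"dy":0,"dz":0,"rx":0,"ry":0,"rz":0},{"dx":0,"dy":0,"dz":0,"rx":0,"ry":0,"rz":0}]' | head -1
python3 - <<'E'
from seg import *
from st import *
where()
a=row(*pose(-32,35,30));a=row(*pose(-32,13,30))
c,f,m,b=brass("side","pics/side7.png");print(b,proj("side",[*S[:2],.0725],c))
cv2.imwrite("pics/side7c.png",cv2.resize(f[110:210,280:400,::-1],(720,600),interpolation=cv2.INTER_CUBIC))
c,f,m,b=brass("wrist","pics/wrist7.png");print(b,proj("wrist",[*S[:2],.0725],c))
E
```

```text
time: 17.0
tool_pos: [0.5045, -0.3006, 0.1511]
tool_rot: [-0.02, 0.965, 0.062, 0.256]
contact_force: [0.6, 1.2, -2.2]
gripper_width: 0.196
grasp_force: 59.7
time: 17.4
P d=-31.6 lat=-1.5 z=62.5 tilt=30.1 yawerr=0.07 roll=0.16 [-0.2 -0.5 -1.9]
row [-0.0177, -0.0018, 0.0297] [0.0017, -0.0015, 0.0007]
row [-0.0315, -0.0019, 0.0535] [0.0017, -0.0015, 0.0007]
[([332, 168, 12, 9, 67], [336.7, 172.1]), ([228, 191, 21, 13, 137], [237.5, 197.0])] [[337.99963642 170.18229865]]
[([62, 0, 40, 38, 1004], [80.6, 15.6]), ([261, 277, 46, 6, 142], [284.4, 278.1]), ([252, 351, 64, 35, 1806], [282.5, 366.0])] [[280.56048506 341.38400145]]
```

```bash
python3 - <<'E'
from seg import *
from st import *
f=cv2.imread("pics/wrist7.png")[:,:,::-1];h=cv2.cvtColor(f,cv2.COLOR_RGB2HSV);m=cv2.inRange(h,(18,120,90),(32,255,255));b=cv2.inRange(h,(103,120,40),(118,255,255))
for v in range(348,392,4):
    x=np.flatnonzero(m[v,230:340])+230; bb=np.flatnonzero(np.diff(np.r_[0,b[v]>0,0].astype(int)));print(v,(x.min(),x.max()) if len(x) else None,bb.tolist())
c=optics.camera_info("wrist")
cr=np.array([[26*np.cos(t),26*np.sin(t),0] for t in np.arange(0,6.28,.7854)])/1e3
print(proj("wrist",S+[0,0,.025]+cr,c).round(0).tolist())
E
```

```text
348 None [259, 308]
352 (np.int64(259), np.int64(307)) []
356 (np.int64(253), np.int64(314)) []
360 (np.int64(252), np.int64(314)) []
364 (np.int64(252), np.int64(315)) []
368 (np.int64(252), np.int64(312)) []
372 (np.int64(253), np.int64(309)) []
376 (np.int64(257), np.int64(306)) []
380 (np.int64(264), np.int64(299)) []
384 (np.int64(275), np.int64(289)) []
388 None []
[[286.0, 301.0], [257.0, 309.0], [241.0, 336.0], [249.0, 368.0], [276.0, 385.0], [306.0, 376.0], [321.0, 347.0], [312.0, 316.0]]
```

View pics/wrist7.png

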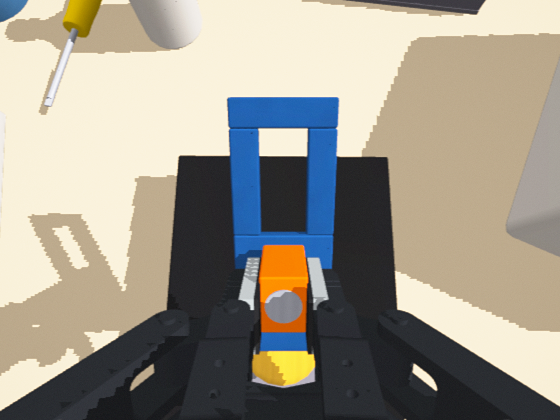

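```bash
python3 -m inch '[{"dx":-0.009,"dy":-0.0013,"dz":0.015,"rx":0.0017,"ry":-0.0015,"rz":0.0007},{"dx":-0.018,"dy":-0.0013,"dz":0.03,"rx":0.0017,"ry":-0.0015,"rz":0.0007},{"dx":-0.025,"dy":-0.0013,"dz":0.042,"rx":0.0017,"ry":-0.0015,"rz":0.0007},{"dx":-0.03,"dy":-0.0013,"dz":0.051,"rx":0.0017,"ry":-0.0015,"rz":0.0007},{"dx":-0.03,"dy":-0.0013,"dz":0.051,"rx":0.0017,"ry":-0.0015,"rz":0.0007}]'|sed -n 4p
python3 -m inch '[{"dx":0,"dy":0,"dz":0,"rx":0,"ry":0,"rz":0},{"dx":0,"dy":0,"dz":0,"rx":0,"ry":0,"rz":0},{"dx":0,"dy":0,"dz":0,"rx":0,"ry":0,"rz":0}]' | sed -n '1p;4p'
python3 -c "
from st import *
where();row(*pose(-32,13,30));row(*pose(-8,13,30))"
```

```text
contact_force: [-0.9, 0.3, -2.6]
time: 18.3
contact_force: [-0.7, -0.3, -1.9]
P d=-32.8 lat=0.6 z=13.0 tilt=29.9 yawerr=-0.10 roll=-0.17 [-0.7 -0.3 -1.9]
row [0.0008, 0.0005, 0.0003] [-0.0017, 0.0015, -0.0011]
row [0.0268, 0.0005, 0.0152] [-0.0017, 0.0015, -0.0011]
```

```bash
python3 -m inch '[{"dx":0.007,"dy":0.0013,"dz":0.004,"rx":-0.001,"ry":0.001,"rz":-0.001},{"dx":0.014,"dy":0.0013,"dz":0.008,"rx":-0.001,"ry":0.001,"rz":-0.001},{"dx":0.021,"dy":0.0013,"dz":0.012,"rx":-0.001,"ry":0.001,"rz":-0.001},{"dx":0.0265,"dy":0.0013,"dz":0.015,"rx":-0.001,"ry":0.001,"rz":-0.001},{"dx":0.0265,"dy":0.0013,"dz":0.015,"rx":-0.001,"ry":0.001,"rz":-0.001}]'|sed -n 4p
python3 -m inch '[{"dx":0,"dy":0,"dz":0,"rx":0,"ry":0,"rz":0},{"dx":0,"dy":0,"dz":0,"rx":0,"ry":0,"rz":0},{"dx":0,"dy":0,"dz":0,"rx":0,"ry":0,"rz":0}]' | sed -n '1p;4p'
python3 -c "
from st import *
where();row(*pose(-8,12,22));row(*pose(-8,9,14));row(*pose(-8,7,6));row(*pose(-8,6,0))"
```

```text
contact_force: [-0.3, 0.5, -0.9]
time: 19.1
contact_force: [-0.1, 0.4, -1.8]
P d=-8.5 lat=-0.4 z=12.8 tilt=30.0 yawerr=-0.03 roll=-0.08 [-0.1  0.4 -1.8]
row [-0.0002, -0.0005, 0.0159] [-0.0009, -0.0926, -0.0003]
row [-0.0042, -0.0005, 0.0337] [-0.001, -0.1857, -0.0002]
row [-0.0097, -0.0005, 0.05] [-0.001, -0.2788, -0.0002]
row [-0.0147, -0.0005, 0.0613] [-0.001, -0.3486, -0.0001]
```

```bash
python3 -m inch '[{"dx":0,"dy":0,"dz":0.008,"rx":0,"ry":-0.046,"rz":0},{"dx":0,"dy":0,"dz":0.016,"rx":0,"ry":-0.093,"rz":0},{"dx":-0.002,"dy":0,"dz":0.025,"rx":0,"ry":-0.14,"rz":0},{"dx":-0.004,"dy":0,"dz":0.034,"rx":0,"ry":-0.186,"rz":0},{"dx":-0.004,"dy":0,"dz":0.034,"rx":0,"ry":-0.186,"rz":0}]'|sed -n 4p
python3 -m inch '[{"dx":0,"dy":0,"dz":0,"rx":0,"ry":0,"rz":0},{"dx":0,"dy":0,"dz":0,"rx":0,"ry":0,"rz":0},{"dx":0,"dy":0,"dz":0,"rx":0,"ry":0,"rz":0}]' | sed -n '1p;4p'
python3 -c "
from st import *
where();row(*pose(-8,7,6));row(*pose(-8,6,0))"
```

```text
contact_force: [0.5, 0.5, -1.7]
time: 19.9
contact_force: [-0.4, 0.3, -1.9]
P d=-8.2 lat=-0.4 z=9.0 tilt=14.0 yawerr=-0.05 roll=-0.09 [-0.4  0.3 -1.9]
row [-0.0005, -0.0006, 0.0172] [-0.001, -0.0931, -0.0004]
row [-0.0023, -0.0006, 0.0294] [-0.001, -0.163, -0.0004]
```

```bash
python3 -m inch '[{"dx":0,"dy":0,"dz":0.009,"rx":0,"ry":-0.047,"rz":0},{"dx":-0.0005,"dy":0,"dz":0.017,"rx":0,"ry":-0.093,"rz":0},{"dx":-0.0015,"dy":0,"dz":0.023,"rx":0,"ry":-0.13,"rz":0},{"dx":-0.0023,"dy":0,"dz":0.0294,"rx":0,"ry":-0.163,"rz":0},{"dx":-0.0023,"dy":0,"dz":0.0294,"rx":0,"ry":-0.163,"rz":0}]'|sed -n 4p
python3 -m inch '[{"dx":0,"dy":0,"dz":0,"rx":0,"ry":0,"rz":0},{"dx":0,"dy":0,"dz":0,"rx":0,"ry":0,"rz":0},{"dx":0,"dy":0,"dz":0,"rx":0,"ry":0,"rz":0}]' | sed -n '1p;4p'
python3 -c "
from st import *
where();row(*pose(-20.5,6,0));row(*pose(-20.5,3,0))"
```

```text
contact_force: [0.1, 0.6, -0.4]
time: 20.7
contact_force: [-0.3, -1.2, -2.7]
P d=-7.9 lat=-0.5 z=6.1 tilt=0.0 yawerr=-0.02 roll=-0.08 [-0.3 -1.2 -2.7]
row [-0.0158, -0.0006, 0.0002] [-0.0009, -0.0001, -0.0002]
row [-0.0158, -0.0006, 0.0039] [-0.0009, -0.0001, -0.0002]
```

```bash
python3 -m inch '[{"dx":-0.008,"dy":0,"dz":0,"rx":-0.001,"ry":0,"rz":0},{"dx":-0.0158,"dy":0,"dz":0,"rx":-0.001,"ry":0,"rz":0},{"dx":-0.0158,"dy":0,"dz":0.002,"rx":-0.001,"ry":0,"rz":0},{"dx":-0.0158,"dy":0,"dz":0.0035,"rx":-0.001,"ry":0,"rz":0},{"dx":-0.0158,"dy":0,"dz":0.0035,"rx":-0.001,"ry":0,"rz":0}]'|sed -n 4p
python3 -m inch '[{"dx":0,"dy":0,"dz":0,"rx":0,"ry":0,"rz":0},{"dx":0,"dy":0,"dz":0,"rx":0,"ry":0,"rz":0}]' | sed -n '1p;4p'
python3 -c "
from st import *
where()"
```

```text
contact_force: [-6.4, 2.4, 7.8]
time: 21.4
contact_force: [-6.6, 1.4, 7.6]
P d=-21.1 lat=-0.6 z=4.8 tilt=-0.2 yawerr=0.02 roll=-0.01 [-6.6  1.4  7.6]
```

```bash
python3 -m inch '[{"dx":0,"dy":0,"dz":-0.001,"rx":0,"ry":0,"rz":0},{"dx":0,"dy":0,"dz":-0.001,"rx":0,"ry":0,"rz":0}]'|sed -n 4p
python3 -m inch '[{"dx":0,"dy":0,"dz":0,"rx":0,"ry":0,"rz":0},{"dx":0,"dy":0,"dz":0,"rx":0,"ry":0,"rz":0},{"dx":0,"dy":0,"dz":0,"rx":0,"ry":0,"rz":0},{"dx":0,"dy":0,"dz":0,"rx":0,"ry":0,"rz":0}]' 0.1
python3 -m inch '[{"dx":0,"dy":0,"dz":-0.03,"rx":0,"ry":0,"rz":0},{"dx":0,"dy":0,"dz":-0.08,"rx":0,"ry":0,"rz":0},{"dx":0,"dy":0,"dz":-0.14,"rx":0,"ry":0,"rz":0},{"dx":-0.05,"dy":0,"dz":-0.2,"rx":0,"ry":0,"rz":0},{"dx":-0.1,"dy":0,"dz":-0.25,"rx":0,"ry":0,"rz":0}]'
python3 -m inch '[{"dx":0,"dy":0,"dz":0,"rx":0,"ry":0,"rz":0},{"dx":0,"dy":0,"dz":0,"rx":0,"ry":0,"rz":0},{"dx":0,"dy":0,"dz":0,"rx":0,"ry":0,"rz":0}]'|head -2
python3 - <<'E'
from seg import *
from st import *
c,f,m,b=brass("wrist","pics/wrist8.png");bl=blue(f);print(b,bl)
pts=np.array([(-33,42,3),(-33,-42,3),(33,42,3),(33,-42,3),(140,22,3),(140,-22,3),(-20.5,30,3),(20.5,-30,3)])/1e3
print(proj("wrist",S+[0,0,.003]+pts@yaw(psi).T,c).round(0).tolist(),proj("wrist",S+[0,0,.025],c))
h=cv2.cvtColor(f,cv2.COLOR_RGB2HSV);bm=cv2.inRange(h,(103,120,40),(118,255,255));k,l,st_,ce=cv2.connectedComponentsWithStats(bm)
u,v=proj("wrist",S+[0,0,.025],c)[0].astype(int)
im=cv2.resize(f[max(0,v-200):v+120,max(0,u-200):u+200,::-1],None,fx=1.8,fy=1.8);cv2.imwrite("pics/w8c.png",im);print(u,v,im.shape)
E
```

```text
contact_force: [-3.3, 0.0, 4.2]
time: 22.0
tool_pos: [0.5321, -0.2989, 0.0588]
tool_rot: [0.0, 0.998, 0.065, -0.0]
contact_force: [0.1, -0.5, 0.3]
gripper_width: 0.547
grasp_force: 0.0
time: 22.5
tool_pos: [0.4659, -0.3077, 0.2477]
tool_rot: [0.001, 0.998, 0.066, 0.0]
contact_force: [0.3, -0.4, 0.4]
gripper_width: 0.549
grasp_force: 0.0
time: 22.8
tool_pos: [0.4656, -0.3071, 0.2437]
[([275, 94, 21, 29, 328], [284.6, 107.6]), ([256, 156, 57, 56, 2521], [284.0, 183.4])] [([239, 16, 92, 198, 7677], [284.6, 116.7])]
[[240.0, 212.0], [326.0, 213.0], [238.0, 144.0], [329.0, 144.0], [257.0, 14.0], [310.0, 14.0], [252.0, 200.0], [316.0, 158.0]] [[283.24414495 183.93175129]]
283 183 (545, 720, 3)
```

```bash
python3 -c "
from plant import ticket
print(ticket.job_done())"
```

```text
the job is handed in; nothing more can be done
None
```

The job is handed in: I unhooked the carrier, laid it on the green rest and let go, then regripped it by its block. It now lies level on the stage, released, with the stud within about 1 mm of the eye's middle by the last wrist picture.

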